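# Change over the parts at a laser-marking bench

### The job

The marked plate is finished: flip the toggle clamp's arm right up, before you disturb the plate, and change the parts round, so that the plate ends lying flat in the middle of the oblong rest, the ring in the middle of the round rest, and the angle bracket, standing on its foot, squarely in the middle of the fixture's seat. Every one of those places is taken by the wrong part now, so use the empty piece of cardboard to park one. Leave the clamp open, and the brown bottle standing where it is.

Things in the scene. Friction and masses are not known exactly. Their poses are not given: they have to be found in the camera images.
- plate: Flat aluminium cover plate, 80 x 50 x 12 mm, with a dark marked rectangle near its +x end and two dark holes near the other. At the start it lies under the closed clamp, on the fixture's seat. Origin: centre of its underside; x along the 80 mm length, y along the 50 mm width, z up. About 0.13 kg.
- ring: Bright steel ring, outer diameter 60 mm, bore 42 mm, 22 mm tall, bore upright. At the start it lies on the oblong rest. Origin: centre of its underside, z up. About 0.16 kg.
- bracket: Steel angle bracket (L), on the round rest at the start. Foot 60 x 50 x 8 mm, flat; upright wall 8 mm thick, 50 mm wide, at the foot's +x end (x = 22 to 30 mm), rising to 50 mm above the underside. Origin: centre of the foot's underside; x along the 60 mm length towards the wall, y along the 50 mm width, z up. Centre of mass at x = 11 mm. About 0.25 kg.
- fixture: Fixed fixture: dark steel base 10 mm thick (x -55 to 120 mm, 85 mm wide in y); on it an aluminium seat block 60 (x) by 40 mm (y), flat top 30 mm above the table; the clamp's cheeks at x = 70 to 100 mm, 62 mm high. Origin: at table height under the seat's centre; x points from seat to hinge, z up. Plate and bracket overhang the seat by 5 mm each side in y.
- clamp (a joint): Clamp hinge, along the fixture's y at x = 85, z = 55 mm in its frame. 0: closed, steel bar level along -x, its rubber foot just over the plate, orange handle straight up. Grows as the handle is pushed over to the fixture's +x, swinging the bar up; stop at 1.75 rad (bar upright, handle level). Open counts from 1.2 rad. Friction holds it where left; 2 N at the handle moves it.
- clamp_grip (a point): Point on the axis of the clamp's orange round handle (18 mm diameter), 65 mm from the hinge axis; the handle's end is 15 mm further out. The point's z axis points along the handle away from the hinge.
- round_rest: Fixed dark rubber-covered disc, 110 mm diameter, 10 mm thick, where the ring belongs. Origin: centre of its underside, at table height, z up.
- oblong_rest: Fixed dark rubber-covered rectangular slab, 90 mm (x) by 125 mm (y), 10 mm thick, where the plate belongs. Origin: centre of its underside, at table height, z up.
- card: Piece of brown cardboard lying flat, fixed, 110 x 110 mm, 4 mm thick, empty: the free spot. Origin: centre of its underside, at table height, z up.
- bottle: Small brown glass bottle with white cap, standing loose on the table, 42 mm diameter, 80 mm tall. A bystander. Origin: centre of its underside, z up.

How it is judged:
By the outcome, as a careful person would: the job done as asked, in the order asked, and still so for the second after the job is handed in, with the robot touching nothing.
It also fails if it takes over 144 s, if anything falls off the work surface, if the arm or the gripper's body presses on something with over 40 N, if the wrist force passes 120 N, or if a joint passes its speed limit or range.

### The arm

A 7-joint arm with a two-finger parallel gripper is mounted at the origin on the work surface. World frame = base frame: x ahead of the robot, y to its left, z up, the work surface at z = 0. Lengths are in mm, angles in rad, forces in N, time in s.
With the tool pointing down it reaches from about 425 to 950 mm from the base axis. Payload 4.7 kg.
Tool frame: the origin (TCP) lies between the finger pads; the fingertips stand 22 mm ahead of it and the grasp point (between the pads) lies 3 mm ahead of it (r.nose_length is the distance from the TCP to the fingertips, in mm); z points along the fingers, y is the direction in which the jaws open and shut (so a half turn about z gives the same grasp; the last joint's range is limited). The gripper opens to 85 mm and grips with 20 to 120 N. Pads are 22 mm wide; open, the fingers measure 114 mm over their backs; the gripper's body (76 mm by 85 mm) begins 54 mm behind the grasp point. The pads swing forward as they close: fully open they stand 13 mm farther back than shut.
Start: joints at [-1.278, 0.469, -0.049, 1.532, 0.024, 1.141, -0.082], TCP at [213.445, 640.381, 253.335] pointing down, gripper open.
Joint ranges: [-2.59, 2.59], [-0.33, 1.99], [-1.39, 1.29], [0.1, 2.45], [-1.04, 4.18], [0.21, 1.99], [-2.66, 2.66]. Speed limits (rad/s): [2.57, 2.57, 3.14, 3.14, 3.14, 3.14, 3.14].

### API

Orientations are given as a 3x3 rotation matrix whose columns are the frame's x, y, z axes.
In Python, from bench import sensors, eyes, job_done, r gives the robot as it stands.
- The arm moves only by the tool send_rows, never from a script. Its arguments are lists of equal length, an entry for each row: "hand": the gripper command: -1 is fully open, 1 is shut, values between are in proportion; "dp": the shift along the tool's x, y, z in m, a list of three; "dr": the turn, a rotation vector about the tool's x, y, z in rad, a list of three. A call has exactly 8 rows; each row shifts and turns the pose as measured when the row begins, along the tool's axes as they then stand; what a row does not reach is not made up. A row lasts 1/8 s, in which the tool goes at most 62.5 mm and 10.7 degrees, less where a joint would pass 70% of its speed; a pose out of reach is approached as far as the arm can. A call is refused whole if a number of a shift passes 0.0625 or a number of a turn 0.188, either way. A call with a gripper value outside its range is refused whole. The fingers move at their own pace and stop on an object; "squeeze" is the grip in N (left out, the last holds). Time passes only in rows, so rows that do not move let the fingers close, or fill a call up. It gives the time, the measured TCP pose, the force and the opening at its end, in the units of the state.
- sensors.state(): the state, without advancing time (a new reading comes with each control period).
- eyes.snapshot(name): name is "scene" or "top"; returns a dict with "color" (480x640x3 uint8, red, green, blue), "mtx" (3x3 intrinsics, pixels), "k1" (the pictures are not rectified: a ray, as slopes to the right and down, at radius r is drawn at 1 + k1 r^2 times it, then the intrinsics apply), "world_to_cam" (4x4, takes a point from world to camera coordinates). Camera axes: x right, y down, z forward; pixel columns grow to the right and rows downward; lengths in mm; the calibration is good to about 2 mm. A picture is of the moment at which its call begins. There is no depth.
- job_done(): hands the job in, once; it reports no verdict.
The state is a dict: "clock": time; "q": joint angles; "joint_vel": joint speeds; "joint_torque": joint torques, N m; "tcp_pos": TCP position; "eef_rot": TCP orientation; "wrist_force": force on the tool from outside, world axes, zero at the start; "wrist_torque": the same for the moment, N m; "opening": finger opening in mm.
Only numpy, scipy, OpenCV 4.12 (cv2) and the standard library are available. Lean on these libraries where they do the work, as an engineer would, in place of code of your own. Each camera call takes 0.05 s, during which the arm holds its last target.

## Working session

There is one attempt and no reset: what is moved stays moved. The work goes in short steps, Python scripts to look and compute and a tool call to move; the robot and the scene stay as the last step left them, time stands still between calls to the robot, and variables do not carry over. Pictures are saved under pics/ and viewed, and the job is handed in when it is done.

Besides the shell and the picture viewer there is one more tool, called after "Request:" as name(argument=value, ...) on one line, values as JSON. send_rows: Moves the arm, as the interface text tells. Its arguments: {"type":"object","properties":{"hand":{"type":"array"},"dp":{"type":"array"},"dr":{"type":"array"},"squeeze":{"type":"number"}},"required":["hand","dp","dr"]}

```bash
ls; mkdir -p pics; python3 - <<'E'
from bench import sensors, eyes, r
import cv2
print(sensors.state())
print(r.nose_length)
for n in ("scene","top"):
    s=eyes.snapshot(n); cv2.imwrite(f"pics/{n}0.png",s["color"][:,:,::-1]); print(n,s["mtx"],s["k1"],s["world_to_cam"])
E
```

```text
pics
{'clock': 0.0, 'q': array([-1.27788837,  0.46943813, -0.04858276,  1.53371585,  0.02409489,
        1.14098812, -0.08231416]), 'joint_vel': array([-3.10421421e-05,  7.30008517e-04, -8.79979520e-05, -1.32814169e-03,
        7.75341759e-04,  1.75128711e-03, -9.78859395e-04]), 'joint_torque': array([ 2.66895922e-04, -5.10302603e+01, -4.65182390e-02, -2.37704104e+01,
        1.06433328e-02,  7.62377225e-03,  6.29033892e-06]), 'tcp_pos': array([213.31104197, 639.82949041, 252.25428235]), 'eef_rot': array([[-9.48666728e-01,  3.16276991e-01, -5.50909923e-04],
       [ 3.16277462e-01,  9.48664858e-01, -1.88518813e-03],
       [-7.36127433e-05, -1.96265565e-03, -9.99998071e-01]]), 'wrist_force': array([ 0.02593533, -0.59222807, -0.80698451]), 'wrist_torque': array([-0.02057282, -0.01947523,  0.01030856]), 'opening': 85.3662463572295}
22.0
scene [[470.66524616   0.         321.27396206]
 [  0.         470.66524616 243.39241865]
 [  0.           0.           1.        ]] -0.044091732307491235 [[ 7.33134254e-01  6.80083669e-01  6.07213022e-04 -3.55531732e+02]
 [ 5.68589755e-01 -6.12452808e-01 -5.49187808e-01 -2.23154868e+02]
 [-3.73121770e-01  4.02973649e-01 -8.35698739e-01  1.19199983e+03]
 [ 0.00000000e+00  0.00000000e+00  0.00000000e+00  1.00000000e+00]]
top [[618.47501547   0.         313.64036109]
 [  0.         618.47501547 240.41409989]
 [  0.           0.           1.        ]] 0.07143043004741426 [[-9.01303858e-03 -9.99950550e-01 -4.20274530e-03  1.75580518e+01]
 [-9.85825240e-01  9.58971978e-03 -1.67501145e-01  5.23189713e+02]
 [ 1.67533165e-01  2.63347812e-03 -9.85862923e-01  1.45195113e+03]
 [ 0.00000000e+00  0.00000000e+00  0.00000000e+00  1.00000000e+00]]
```

View pics/scene0.png

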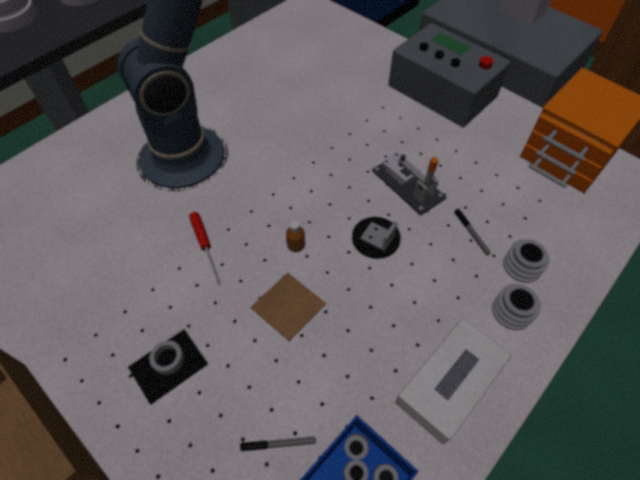

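View pics/top0.png

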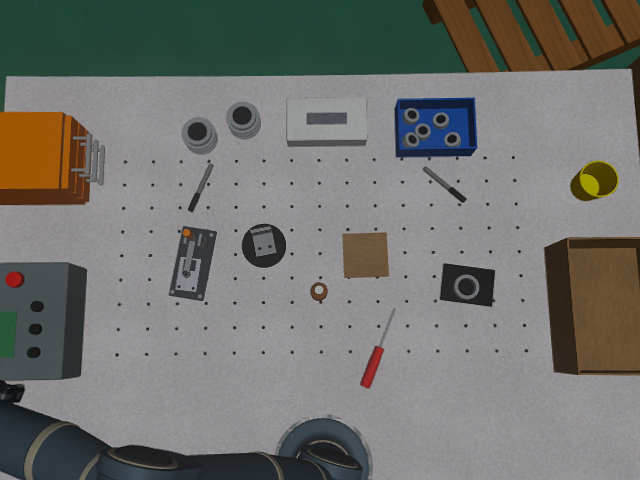

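```bash
cat > h.py <<'E'
import numpy as np, cv2
from bench import sensors, eyes, r
def ray(s,uv):
    uv=np.asarray(uv,float).reshape(-1,1,2)
    n=cv2.undistortPoints(uv,s["mtx"],np.array([s["k1"],0,0,0,0.]),criteria=(3,50,1e-10)).reshape(-1,2) if False else cv2.undistortPoints(uv,s["mtx"],np.array([s["k1"],0,0,0,0.])).reshape(-1,2)
    R=s["world_to_cam"][:3,:3];t=s["world_to_cam"][:3,3]
    d=np.c_[n,np.ones(len(n))]@R
    return -R.T@t,d
def onplane(s,uv,z):
    o,d=ray(s,uv); k=(z-o[2])/d[:,2]; return o+k[:,None]*d
def proj(s,P):
    R=s["world_to_cam"][:3,:3];t=s["world_to_cam"][:3,3]
    p,_=cv2.projectPoints(np.asarray(P,float).reshape(-1,1,3),cv2.Rodrigues(R)[0],t,s["mtx"],np.array([s["k1"],0,0,0,0.]))
    return p.reshape(-1,2)
def save(s,name,crop=None,k=1):
    im=s["color"][:,:,::-1]
    if crop: x0,y0,x1,y1=crop; im=im[y0:y1,x0:x1]
    im=cv2.resize(im,None,fx=k,fy=k,interpolation=cv2.INTER_CUBIC)
    cv2.imwrite(f"pics/{name}.png",im)
def where():
    s=sensors.state(); print(s["clock"],s["tcp_pos"].round(1),s["eef_rot"].round(3).tolist(),s["wrist_force"].round(1),round(s["opening"],1))
E
python3 - <<'E'
from h import *
s=eyes.snapshot("top"); import pickle; pickle.dump(s,open("top0.pkl","wb"))
save(s,"t0a",(150,210,310,310),5)
save(s,"t0b",(290,210,510,320),3.6)
s=eyes.snapshot("scene");pickle.dump(s,open("scene0.pkl","wb"))
save(s,"s0a",(330,140,470,270),4.5)
E
```

```text
(no output)
```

View pics/t0a.png

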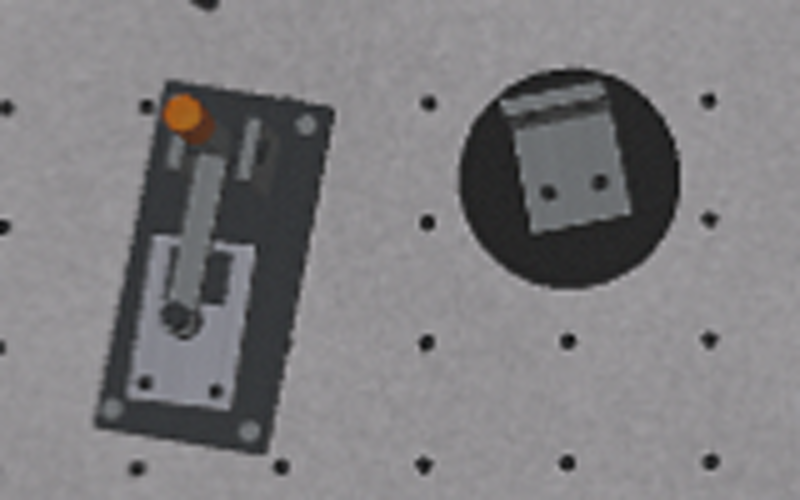

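View pics/t0b.png

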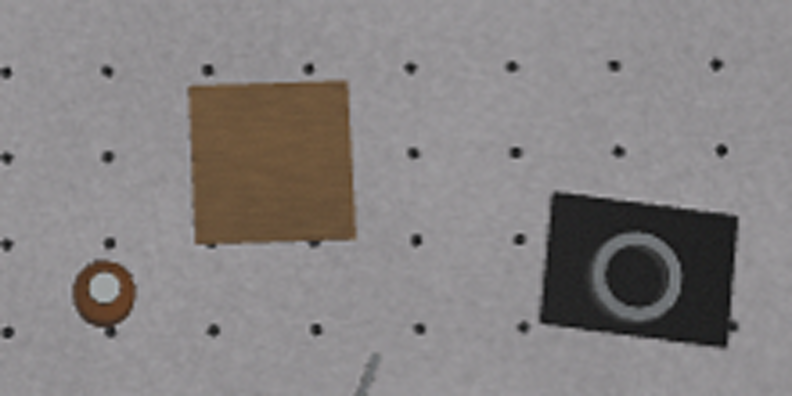

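View pics/s0a.png

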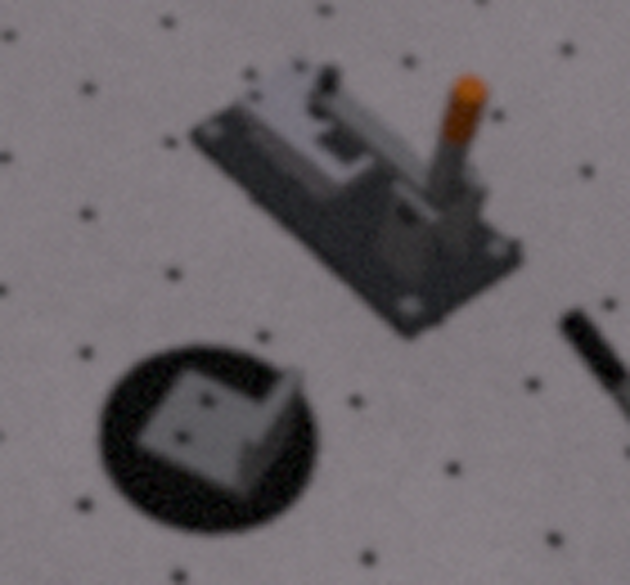

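```bash
cat > m0.py <<'E'
from h import *; import pickle
s=pickle.load(open("top0.pkl","rb")); c=pickle.load(open("scene0.pkl","rb"))
def up(p,x0,y0,k): return (np.asarray(p,float)+.5)/k-.5+[x0,y0]
def ang(a): return round(float(np.arctan2(a[1],a[0])),4)
def mask(s,f,box,z,name,mina=30):
    im=s["color"].astype(int); x0,y0,x1,y1=box
    m=np.zeros(im.shape[:2],np.uint8); m[y0:y1,x0:x1]=f(im[y0:y1,x0:x1]).astype(np.uint8)
    cs,_=cv2.findContours(m,cv2.RETR_EXTERNAL,cv2.CHAIN_APPROX_NONE)
    ct=max(cs,key=cv2.contourArea)
    P=onplane(s,ct.reshape(-1,2),z)[:,:2].astype(np.float32)
    mm=np.zeros_like(m); cv2.drawContours(mm,[ct],-1,1,-1)
    ys,xs=np.nonzero(mm); Q=onplane(s,np.c_[xs,ys],z)[:,:2]
    print(name,"minrect",cv2.minAreaRect(P),"circ",cv2.minEnclosingCircle(P),"centroid",Q.mean(0).round(1))
    return P
mask(s,lambda a:a.sum(2)<120*1.2,(235,215,295,275),10,"round")
mask(s,lambda a:a.sum(2)<120*1.2,(435,255,505,315),10,"oblong")
mask(s,lambda a:(a[...,0]-a[...,2]>30),(335,225,395,285),4,"card")
mask(s,lambda a:(a[...,0]-a[...,2]>20),(300,270,335,310),40,"bottle")
mask(s,lambda a:(a[...,0]-a[...,2]>80),(170,215,215,260),135,"handle top (z guess)")
# hand corners
B=onplane(s,up([(167,82),(335,107),(266,453),(95,427)],150,210,5),10)
print("base",B.round(1), "len",np.linalg.norm(np.diff(B,axis=0),axis=1))
x=B[0]+B[1]-B[2]-B[3]; x/=np.linalg.norm(x); print("yaw",ang(x),"center at seat",(B.mean(0)-x*32.5).round(1))
Pl=onplane(s,up([(150,235),(256,246),(229,410),(127,400)],150,210,5),42)
print("plate",Pl.round(1),np.linalg.norm(np.diff(Pl,axis=0),axis=1),Pl.mean(0)); x=Pl[0]+Pl[1]-Pl[2]-Pl[3];print(ang(x))
Wt=onplane(s,up([(500,101),(606,80),(612,97),(511,123)],150,210,5),50)
Ft=onplane(s,up([(513,128),(610,110),(632,212),(536,234)],150,210,5),8+10)
Wt=onplane(s,up([(500,101),(606,80),(612,97),(511,123)],150,210,5),60)
for n,p in (("wall",Wt),("foot",Ft)):
    print(n,p.round(1),np.linalg.norm(np.diff(p,axis=0),axis=1),p.mean(0))
x=Ft[0]+Ft[1]-Ft[2]-Ft[3];print("bracket yaw",ang(x), ang(Wt[0]-Wt[1]))
x/=np.linalg.norm(x); print("origin from foot end",((Ft[2]+Ft[3])/2+30*x).round(1),"from wall",(Wt.mean(0)-26*x).round(1))
E
python3 m0.py
```

```text
round minrect ((519.1494750976562, 136.79269409179688), (106.42293548583984, 105.16411590576172), 89.45384979248047) circ ((518.8128662109375, 136.5512237548828), 54.0458869934082) centroid [511.2 136.3]
oblong minrect ((416.7026062011719, -360.7449035644531), (126.84162139892578, 88.82659149169922), 82.14942169189453) circ ((418.0868225097656, -359.32989501953125), 74.81153869628906) centroid [ 416.6 -359.6]
card minrect ((493.4635009765625, -114.30731964111328), (109.21391296386719, 108.94390869140625), 1.2783044576644897) circ ((492.42547607421875, -113.18731689453125), 75.2257308959961) centroid [ 493.1 -114. ]
bottle minrect ((400.0755615234375, 0.9621467590332031), (38.271568298339844, 40.62828063964844), 89.52719116210938) circ ((400.82244873046875, 1.5489521026611328), 21.063232421875) centroid [401.1   1.6]
handle top (z guess) minrect ((530.05810546875, 302.0247497558594), (14.0860013961792, 13.548844337463379), 1.391306757926941) circ ((529.5971069335938, 301.55487060546875), 7.993253231048584) centroid [529.8 301.7]
base [[568.5 336.3  10. ]
 [555.1 253.1  10. ]
 [384.4 283.4  10. ]
 [398.  366.4  10. ]] len [ 84.2944875  173.40944623  84.14649532]
yaw -0.1754 center at seat [444.5 315.5  10. ]
plate [[487.3 335.5  42. ]
 [481.5 284.6  42. ]
 [402.7 295.6  42. ]
 [408.  344.1  42. ]] [51.23985309 79.54238554 48.79656783] [444.87741372 314.95972208  42.        ]
-0.1235
wall [[548.  166.   60. ]
 [557.7 115.2  60. ]
 [549.4 112.3  60. ]
 [537.2 160.7  60. ]] [51.74155088  8.82947736 49.87406507] [548.0746051  138.55602335  60.        ]
foot [[542.3 164.   18. ]
 [550.8 116.3  18. ]
 [499.8 105.4  18. ]
 [489.4 152.4  18. ]] [48.53108251 52.16665198 48.16003308] [520.59286219 134.50880159  18.        ]
bracket yaw 0.2141 1.7609
origin from foot end [523.9 135.2  18. ] from wall [522.7 133.   60. ]
```

```bash
cat >> h.py <<'E'
from scipy.spatial.transform import Rotation as Ro
def tooldown(yaw,tilt=0):
    # tool x at yaw (world), z down; tilt about tool y (+ve: applied in tool frame)
    x=np.array([np.cos(yaw),np.sin(yaw),0]); z=np.array([0,0,-1.]); y=np.cross(z,x)
    return np.c_[x,y,z]@Ro.from_rotvec([0,tilt,0]).as_matrix()
def go(p,Rt):
    s=sensors.state(); R=s["eef_rot"]; d=R.T@(np.asarray(p,float)-s["tcp_pos"])/1000
    w=Ro.from_matrix(R.T@Rt).as_rotvec()
    print("clk",round(s["clock"],2),"tcp",s["tcp_pos"].round(1),"F",s["wrist_force"].round(1),"op",round(s["opening"],1),"| dp tool",d.round(4),"dr",w.round(4),"rows>=",round(max(np.linalg.norm(d)/.0625,np.linalg.norm(w)/.187),1))
FY=-0.1754; F0=np.array([444.5,315.5]); fx=np.array([np.cos(FY),np.sin(FY)]); fy=np.array([-fx[1],fx[0]])
def fix(x,y,z): return np.r_[F0+x*fx+y*fy,z]
E
python3 - <<'E'
from h import *
print([a for a in dir(r) if a[0]!='_'])
# waypoint: tip centre at fx=45, tip z 108
go(fix(45,0,108+22),tooldown(FY+np.pi))
E
```

```text
['MotionError', 'nose_length']
clk 0.2 tcp [213.4 640.1 252.7] F [ 0.8 -0.   0.2] op 85.3 | dp tool [-0.3665 -0.2281  0.1229] dr [-1.200e-03 -1.000e-04 -1.464e-01] rows>= 7.2
```

Request:
send_rows(hand=[1,1,1,1,1,1,1,1], dp=[[-0.045,-0.028,0],[-0.045,-0.028,0],[-0.045,-0.028,0],[-0.045,-0.028,0],[-0.045,-0.028,0],[-0.045,-0.028,0],[-0.045,-0.028,0],[-0.045,-0.028,0]], dr=[[0,0,-0.02],[0,0,-0.02],[0,0,-0.02],[0,0,-0.02],[0,0,-0.02],[0,0,-0.02],[0,0,-0.02],[0,0,-0.02]], squeeze=60)

```text
clock: 1.2
tcp_pos: [511.0, 330.4, 250.5]
eef_rot: [[-0.99, 0.144, -0.003], [0.144, 0.99, -0.0], [0.003, -0.001, -1.0]]
wrist_force: [0.2, 0.7, -0.4]
opening: 0.1
```

```bash
python3 - <<'E'
from h import *
go(fix(45,0,108+22),tooldown(FY+np.pi))
E
```

```text
clk 1.2 tcp [511.  330.4 250.5] F [ 0.2  0.7 -0.4] op 0.1 | dp tool [ 0.0183 -0.0256  0.1205] dr [-0.0009 -0.003   0.0309] rows>= 2.0
```

Request:
send_rows(hand=[1,1,1,1,1,1,1,1], dp=[[0.01,-0.013,0],[0.01,-0.013,0],[0,0,0.04],[0,0,0.04],[0,0,0.035],[0,0,0.008],[0,0,0],[0,0,0]], dr=[[0,0,0.016],[0,0,0.016],[0,0,0],[0,0,0],[0,0,0],[0,0,0],[0,0,0],[0,0,0]])

```text
clock: 2.2
tcp_pos: [488.5, 304.3, 127.9]
eef_rot: [[-0.983, 0.182, 0.003], [0.182, 0.983, 0.002], [-0.003, 0.003, -1.0]]
wrist_force: [-0.4, 0.7, -0.3]
opening: -0.1
```

```bash
python3 - <<'E'
from h import *
go(fix(45,0,108+22),tooldown(FY+np.pi))
s=eyes.snapshot("scene"); save(s,"s1",(330,80,490,220),4.5)
# path: front-bottom corner (tool frame: x=-11 => fixture +x side, z=+22)
rho=66
prev=None
for th,t in ((0,0),(20,0),(40,8),(60,20),(75,30),(90,38),(100,42)):
    a=np.radians(th); cx=85+rho*np.sin(a)-9*np.cos(a); cz=55+rho*np.cos(a)+9*np.sin(a)
    for sg in (1,):
        R=tooldown(FY+np.pi,sg*np.radians(t)); c=fix(cx,0,cz); p=c-R@[-11,0,22]
        print(th,t,"corner",round(cx,1),round(cz,1),"tcp",p.round(1),"zdir.fx",round(R[:2,2]@fx,2))
E
```

```text
clk 2.2 tcp [488.5 304.3 127.9] F [-0.4  0.7 -0.3] op -0.1 | dp tool [ 0.0002  0.0033 -0.0021] dr [ 0.0026  0.0028 -0.0077] rows>= 0.1
0 0 corner 76.0 121.0 tcp [508.5 304.2 143. ] zdir.fx 0.0
20 0 corner 99.1 120.1 tcp [531.3 300.1 142.1] zdir.fx 0.0
40 8 corner 120.5 111.3 tcp [555.5 295.8 134.7] zdir.fx -0.14
60 20 corner 137.7 95.8 tcp [577.3 292.  120.2] zdir.fx -0.34
75 30 corner 146.4 80.8 tcp [590.1 289.7 105.3] zdir.fx -0.5
90 38 corner 151.0 64.0 tcp [598.  288.3  88.1] zdir.fx -0.62
100 42 corner 151.6 52.4 tcp [600.2 287.9  76.1] zdir.fx -0.67
```

View pics/s1.png

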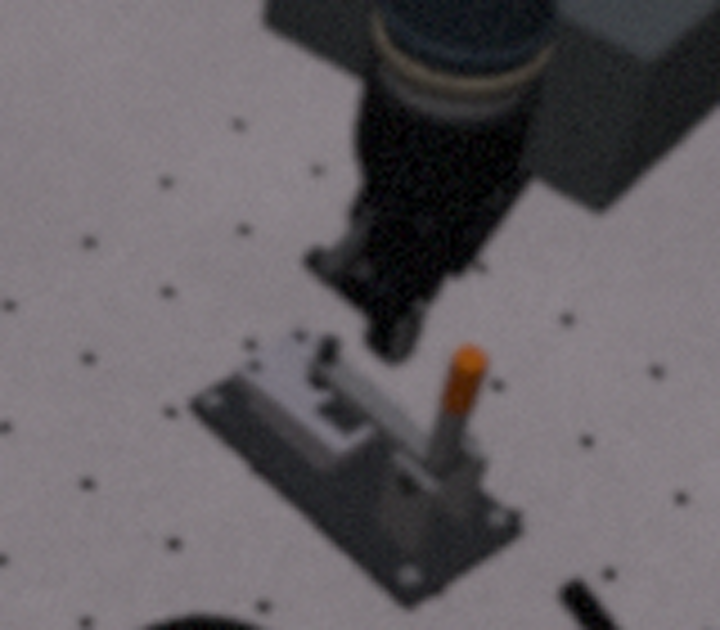

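```bash
python3 - <<'E'
from h import *
s=sensors.state(); p0=s["tcp_pos"];R0=s["eef_rot"]
rho=60
for th,t in ((0,0),(12,0),(24,0),(34,4),(44,10),(54,16),(64,22),(72,27),(80,32),(88,36),(94,39),(100,42),(103,44)):
    a=np.radians(th); cx=85+rho*np.sin(a)-9*np.cos(a); cz=55+rho*np.cos(a)+9*np.sin(a)
    R=tooldown(FY+np.pi,np.radians(t)); p=fix(cx,0,cz)-R@[-11,0,22]
    print(th,t,"dp",(R0.T@(p-p0)/1000).round(4),"dr",Ro.from_matrix(R0.T@R).as_rotvec().round(3)); p0=p;R0=R
E
```

```text
0 0 dp [-0.0197  0.0034 -0.0089] dr [ 0.003  0.003 -0.008]
12 0 dp [-0.0127 -0.     -0.0006] dr [0. 0. 0.]
24 0 dp [-0.0125  0.      0.0021] dr [0. 0. 0.]
34 4 dp [-0.0115 -0.      0.003 ] dr [0.   0.07 0.  ]
44 10 dp [-0.0118 -0.      0.0037] dr [-0.     0.105  0.   ]
54 16 dp [-0.0115  0.      0.0043] dr [-0.     0.105 -0.   ]
64 22 dp [-0.0111  0.      0.005 ] dr [0.    0.105 0.   ]
72 27 dp [-0.0087 -0.      0.0043] dr [-0.     0.087 -0.   ]
80 32 dp [-0.0084  0.      0.0046] dr [0.    0.087 0.   ]
88 36 dp [-0.0077  0.      0.0051] dr [-0.    0.07 -0.  ]
94 39 dp [-0.0055 -0.      0.0041] dr [-0.     0.052  0.   ]
100 42 dp [-0.0053  0.      0.0043] dr [-0.     0.052 -0.   ]
103 44 dp [-0.0028  0.      0.0021] dr [0.    0.035 0.   ]
```

Request:
send_rows(hand=[1,1,1,1,1,1,1,1], dp=[[-0.01,0.003,-0.007],[-0.01,0,-0.002],[-0.013,0,-0.001],[-0.0125,0,0.002],[-0.012,0,0.003],[-0.012,0,0.004],[-0.012,0,0.004],[0,0,0]], dr=[[0,0,-0.008],[0,0,0],[0,0,0],[0,0,0],[0,0.07,0],[0,0.105,0],[0,0.105,0],[0,0,0]])

```text
clock: 3.25
tcp_pos: [574.4, 292.1, 123.9]
eef_rot: [[-0.945, 0.174, -0.276], [0.166, 0.985, 0.053], [0.281, 0.005, -0.96]]
wrist_force: [-0.8, -0.3, -0.2]
opening: -0.1
```

```bash
python3 - <<'E'
from h import *
s=eyes.snapshot("scene"); save(s,"s2",(330,80,490,220),4.5)
s=sensors.state();R0=s["eef_rot"];p0=s["tcp_pos"]
c=p0+R0@[-11,0,22]; print("corner fx",(c[:2]-F0)@fx,(c[:2]-F0)@fy,c[2],"tilt",np.degrees(np.arccos(-R0[2,2])),s["wrist_force"])
rho=60
for th,t in ((54,16),(64,22),(72,27),(80,32),(88,36),(94,39),(100,42),(103,44)):
    a=np.radians(th); cx=85+rho*np.sin(a)-9*np.cos(a); cz=55+rho*np.cos(a)+9*np.sin(a)
    R=tooldown(FY+np.pi,np.radians(t)); p=fix(cx,0,cz)-R@[-11,0,22]
    print(th,t,"dp",(R0.T@(p-p0)/1000).round(4),"dr",Ro.from_matrix(R0.T@R).as_rotvec().round(3)); p0=p;R0=R
E
```

```text
corner fx 134.98598269822537 0.4748368421700863 100.37998657605723 tilt 16.302275052558333 [ 0.20863079 -0.15566519  0.51416195]
54 16 dp [ 0.0058 -0.0003  0.0047] dr [ 0.004 -0.005  0.004]
64 22 dp [-0.0111  0.      0.005 ] dr [0.    0.105 0.   ]
72 27 dp [-0.0087 -0.      0.0043] dr [-0.     0.087 -0.   ]
80 32 dp [-0.0084  0.      0.0046] dr [0.    0.087 0.   ]
88 36 dp [-0.0077  0.      0.0051] dr [-0.    0.07 -0.  ]
94 39 dp [-0.0055 -0.      0.0041] dr [-0.     0.052  0.   ]
100 42 dp [-0.0053  0.      0.0043] dr [-0.     0.052 -0.   ]
103 44 dp [-0.0028  0.      0.0021] dr [0.    0.035 0.   ]
```

View pics/s2.png

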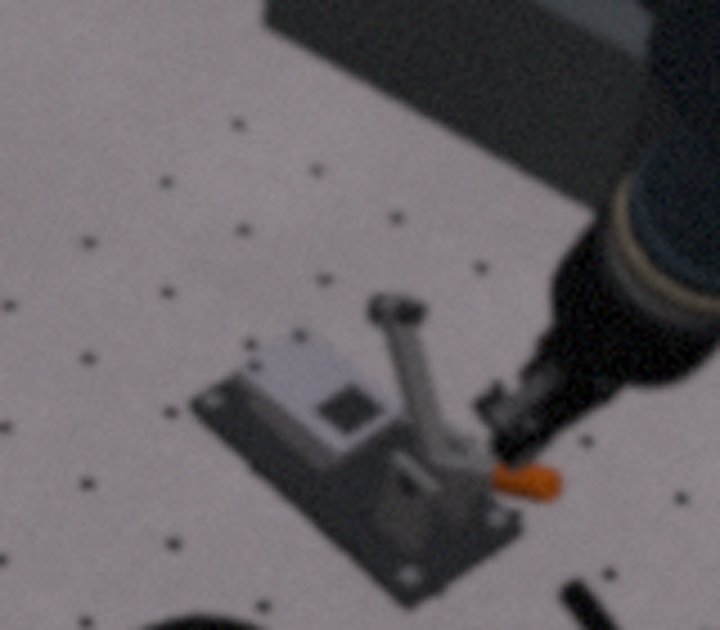

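Request:
send_rows(hand=[1,1,1,1,1,1,1,1], dp=[[-0.005,0,0.01],[-0.009,0,0.005],[-0.008,0,0.005],[-0.008,0,0.005],[-0.0055,0,0.0045],[-0.0055,0,0.0045],[-0.003,0,0.003],[0,0,0]], dr=[[0,0.1,0],[0,0.087,0],[0,0.087,0],[0,0.07,0],[0,0.05,0],[0,0.05,0],[0,0.03,0],[0,0,0]])

```text
clock: 4.3
tcp_pos: [592.5, 294.3, 77.6]
eef_rot: [[-0.723, 0.162, -0.672], [0.114, 0.987, 0.116], [0.682, 0.007, -0.731]]
wrist_force: [-0.1, 0.3, 0.7]
opening: -0.2
```

```bash
python3 - <<'E'
from h import *
s=eyes.snapshot("scene"); save(s,"s3",(330,80,490,220),4.5)
s=sensors.state();R0=s["eef_rot"];p0=s["tcp_pos"]
c=p0+R0@[-11,0,22]; print(p0,"corner fx",(c[:2]-F0)@fx,(c[:2]-F0)@fy,c[2],"tilt",np.degrees(np.arccos(-R0[2,2])),s["wrist_force"])
E
```

```text
[592.40046949 294.57460114  78.0607851 ] corner fx 142.32701916703803 5.293397130375641 54.468197190476204 tilt 42.989313618232174 [-0.47122063 -0.68301395  0.01059728]
```

View pics/s3.png

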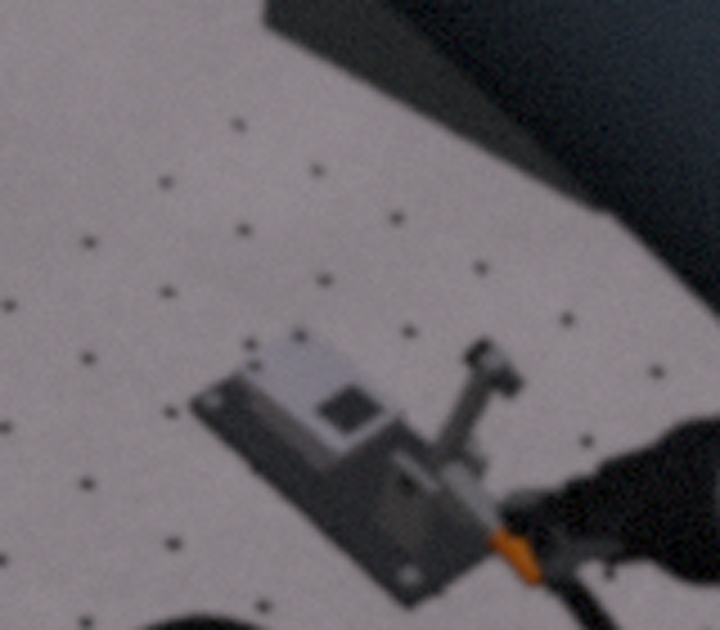

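Request:
send_rows(hand=[1,1,0,-1,-1,-1,-1,-1], dp=[[0,0,-0.03],[0,0,-0.05],[0,0,-0.05],[0,0,-0.04],[0.03,0,-0.03],[0.03,0,-0.03],[0.02,0,0],[0,0,0]], dr=[[0,0,0],[0,0,0],[0,-0.15,0],[0,-0.15,0],[0,-0.15,0],[0,-0.15,0],[0,-0.12,0],[0,0,0]])

```text
clock: 5.35
tcp_pos: [644.3, 289.5, 295.7]
eef_rot: [[-0.988, 0.152, -0.003], [0.152, 0.988, 0.015], [0.005, 0.014, -1.0]]
wrist_force: [-0.5, -0.2, -0.0]
opening: 85.2
```

```bash
cat > ring.py <<'E'
from h import *
def ring(s,box,ztop,nm):
    x0,y0,x1,y1=box
    im=cv2.cvtColor(s["color"],cv2.COLOR_RGB2GRAY)[y0:y1,x0:x1]
    m=(im>80).astype(np.uint8); n,l,st,ce=cv2.connectedComponentsWithStats(m)
    i=1+np.argmax(st[1:,4]); ys,xs=np.nonzero(l==i)
    cs,_=cv2.findContours((l==i).astype(np.uint8),cv2.RETR_EXTERNAL,cv2.CHAIN_APPROX_NONE)
    P=onplane(s,max(cs,key=cv2.contourArea).reshape(-1,2)+[x0,y0],ztop)[:,:2].astype(np.float32)
    print(nm,"ellipse",cv2.fitEllipse(P),"area centroid",onplane(s,[[xs.mean()+x0,ys.mean()+y0]],ztop).round(1))
if __name__=="__main__":
    s=eyes.snapshot("top"); ring(s,(448,268,486,304),32,"ring top")
    save(s,"t1",(150,210,310,310),5)
    s=eyes.snapshot("scene"); save(s,"s4",(330,80,490,220),4.5)
    where()
E
python3 ring.py
```

```text
ring top ellipse ((410.47052001953125, -351.7993469238281), (57.194156646728516, 57.654266357421875), 159.9341278076172) area centroid [[ 410.2 -351.1   32. ]]
5.45 [648.4 287.8 295.4] [[-0.988, 0.156, -0.001], [0.156, 0.988, 0.014], [0.003, 0.014, -1.0]] [-0.2 -0.4  0. ] 85.6
```

View pics/s4.png

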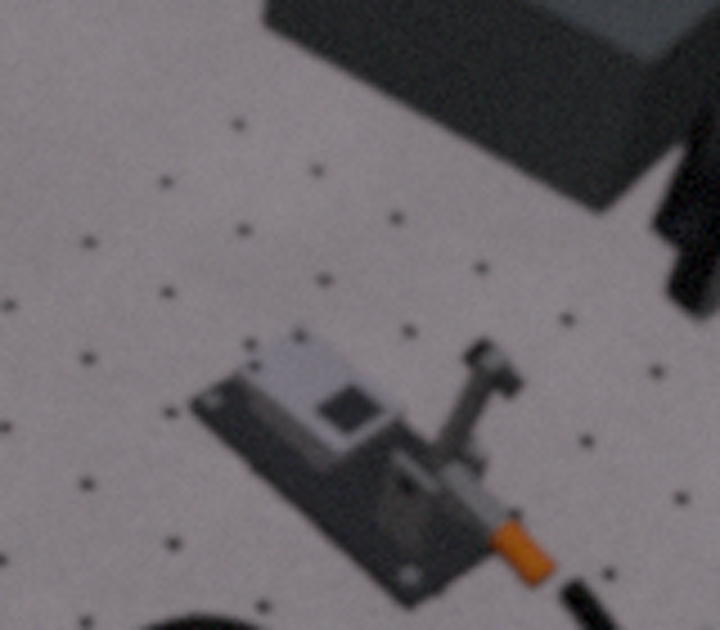

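View pics/t1.png

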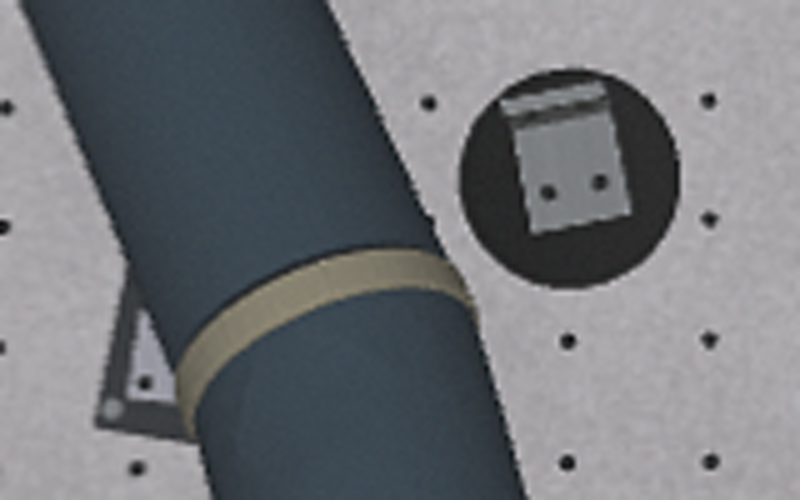

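```bash
python3 - <<'E'
from h import *
go((410.4,-351.5,150),tooldown(FY+np.pi))
E
```

```text
clk 5.45 tcp [648.4 287.8 295.4] F [-0.2 -0.4  0. ] op 85.6 | dp tool [ 0.135  -0.6705  0.1365] dr [ 0.0139 -0.0031  0.0188] rows>= 11.2
```

Request:
send_rows(hand=[-1,-1,-1,-1,-1,-1,-1,-1], dp=[[0.011,-0.056,0.004],[0.011,-0.056,0.004],[0.011,-0.056,0.004],[0.011,-0.056,0.004],[0.011,-0.056,0.004],[0.011,-0.056,0.004],[0.011,-0.056,0.004],[0.011,-0.056,0.004]], dr=[[0.014,0,0.018],[0,0,0],[0,0,0],[0,0,0],[0,0,0],[0,0,0],[0,0,0],[0,0,0]])

```text
clock: 6.45
tcp_pos: [489.1, -153.7, 257.7]
eef_rot: [[-0.984, 0.18, -0.005], [0.18, 0.984, -0.002], [0.005, -0.003, -1.0]]
wrist_force: [1.5, 0.1, 0.0]
opening: 85.1
```

```bash
python3 - <<'E'
from h import *
go((410.4,-351.5,150),tooldown(FY+np.pi)); print(sensors.state()["q"])
E
```

```text
clk 6.45 tcp [ 489.1 -153.7  257.7] F [1.5 0.1 0. ] op 85.1 | dp tool [ 0.0413 -0.2084  0.1086] dr [-0.0033 -0.0047 -0.0056] rows>= 3.8
[ 0.02557997  0.19927524  0.22657191  1.91675717 -0.04756786  1.03548171
  1.66210271]
```

Request:
send_rows(hand=[-1,-1,-1,-1,-1,-1,-1,-1], dp=[[0.01,-0.05,0.01],[0.01,-0.05,0.02],[0.01,-0.05,0.025],[0.008,-0.045,0.025],[0.002,-0.011,0.02],[0,0,0.006],[0,0,0],[0,0,0]], dr=[[0,0,0],[0,0,0],[0,0,0],[0,0,0],[0,0,0],[0,0,0],[0,0,0],[0,0,0]])

```text
clock: 7.45
tcp_pos: [409.4, -370.4, 148.7]
eef_rot: [[-0.98, 0.199, -0.007], [0.199, 0.98, -0.009], [0.005, -0.01, -1.0]]
wrist_force: [0.2, -0.3, -0.1]
opening: 85.7
```

```bash
python3 - <<'E'
from h import *
go((410.4,-351.5,36),tooldown(FY+np.pi))
s=eyes.snapshot("scene"); save(s,"s5",(100,270,260,420),4)
E
```

```text
clk 7.45 tcp [ 409.4 -370.4  148.7] F [ 0.2 -0.3 -0.1] op 85.7 | dp tool [0.0022 0.0198 0.1125] dr [-0.0099 -0.0056 -0.0254] rows>= 1.8
```

View pics/s5.png

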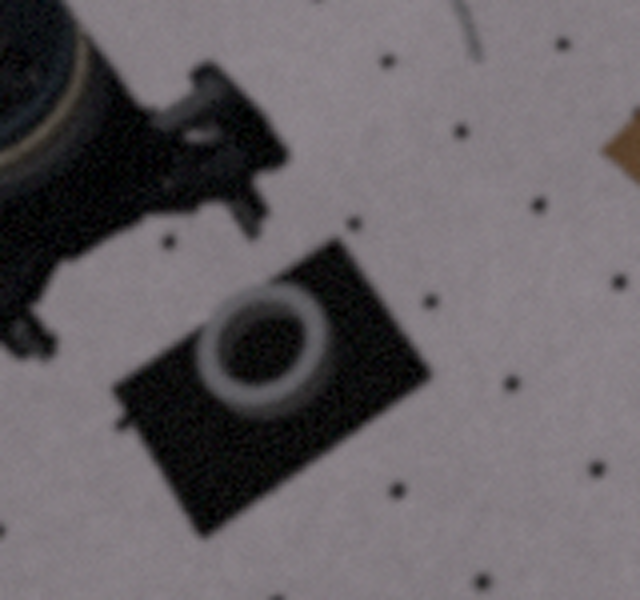

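Request:
send_rows(hand=[-1,-1,-1,-1,-1,-1,-1,-1], dp=[[0.002,0.01,0],[0,0.01,0],[0,0,0.025],[0,0,0.025],[0,0,0.015],[0,0,0.005],[0,0,0],[0,0,0]], dr=[[-0.01,-0.005,-0.025],[0,0,0],[0,0,0],[0,0,0],[0,0,0],[0,0,0],[0,0,0],[0,0,0]])

```text
clock: 8.5
tcp_pos: [416.4, -344.9, 81.1]
eef_rot: [[-0.986, 0.165, 0.009], [0.165, 0.986, -0.001], [-0.009, 0.001, -1.0]]
wrist_force: [-0.3, -0.5, 0.4]
opening: 85.3
```

```bash
python3 - <<'E'
from h import *
go((410.4,-351.5,36),tooldown(FY+np.pi))
s=eyes.snapshot("scene")
# scene check of ring
print(onplane(s,(np.array([[262,345]])+.5)/4-.5+[100,270],32))
E
```

```text
clk 8.5 tcp [ 416.4 -344.9   81.1] F [-0.3 -0.5  0.4] op 85.3 | dp tool [ 0.0052 -0.0075  0.045 ] dr [0.0006 0.0089 0.0092] rows>= 0.7
[[ 413.82245121 -350.72625178   32.        ]]
```

Request:
send_rows(hand=[-1,-1,-1,-1,-1,-1,-1,-1], dp=[[0.004,-0.006,0],[0,0,0],[0,0,0.015],[0,0,0.015],[0,0,0.012],[0,0,0],[0,0,0.003],[0,0,0]], dr=[[0,0.009,0.009],[0,0,0],[0,0,0],[0,0,0],[0,0,0],[0,0,0],[0,0,0],[0,0,0]])

```text
clock: 9.55
tcp_pos: [411.0, -350.8, 32.9]
eef_rot: [[-0.984, 0.175, -0.001], [0.175, 0.984, 0.001], [0.001, 0.001, -1.0]]
wrist_force: [0.3, -0.6, 0.4]
opening: 85.3
```

```bash
python3 - <<'E'
from h import *
go((411.4,-351.3,35),tooldown(FY+np.pi))
s=eyes.snapshot("scene"); save(s,"s6",(100,270,260,420),4)
E
```

```text
clk 9.55 tcp [ 411.  -350.8   32.9] F [ 0.3 -0.6  0.4] op 85.3 | dp tool [-0.0005 -0.0004 -0.0021] dr [ 0.0006 -0.0007 -0.0009] rows>= 0.0
```

View pics/s6.png

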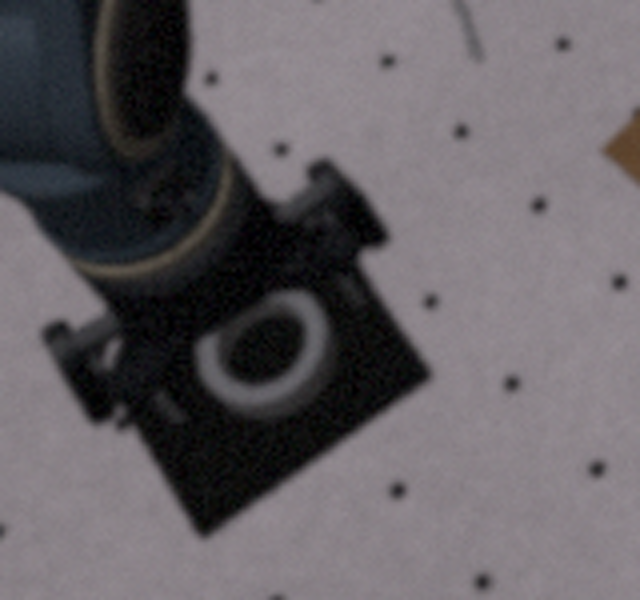

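Request:
send_rows(hand=[1,1,1,1,1,1,1,1], dp=[[0,0,-0.002],[0,0,0],[0,0,0],[0,0,0],[0,0,0],[0,0,-0.02],[0,0,-0.03],[0,0,-0.03]], dr=[[0,0,0],[0,0,0],[0,0,0],[0,0,0],[0,0,0],[0,0,0],[0,0,0],[0,0,0]], squeeze=50)

```text
clock: 10.6
tcp_pos: [409.5, -349.5, 115.5]
eef_rot: [[-0.985, 0.175, -0.006], [0.175, 0.985, 0.004], [0.006, 0.003, -1.0]]
wrist_force: [0.4, 0.2, -1.6]
opening: 57.7
```

```bash
python3 - <<'E'
from h import *
go((493,-114,80),tooldown(FY+np.pi))
s=eyes.snapshot("scene"); save(s,"s7",(100,220,260,370),4)
E
```

```text
clk 10.6 tcp [ 409.5 -349.5  115.5] F [ 0.4  0.2 -1.6] op 57.7 | dp tool [-0.0413  0.2463  0.036 ] dr [ 0.0033 -0.0064 -0.0005] rows>= 4.0
```

View pics/s7.png

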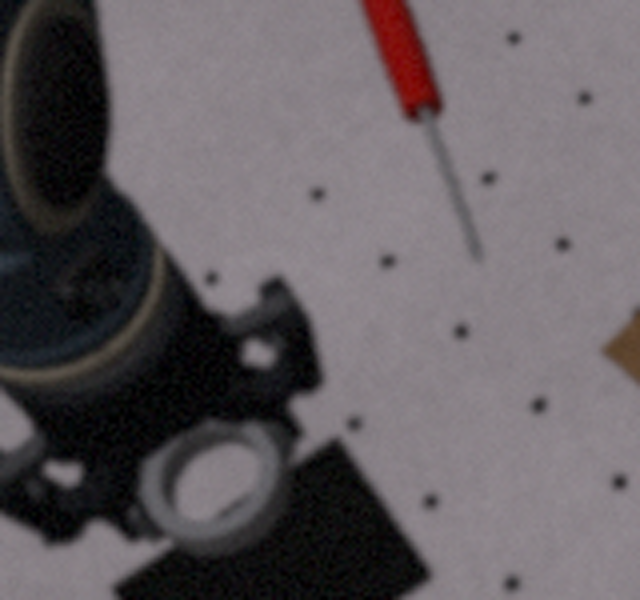

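Request:
send_rows(hand=[1,1,1,1,1,1,1,1], dp=[[-0.008,0.045,0],[-0.008,0.05,0],[-0.008,0.05,0],[-0.008,0.045,0],[-0.007,0.03,0],[0,0.01,0.01],[0,0,0.01],[0,0,0]], dr=[[0,0,0],[0,0,0],[0,0,0],[0,0,0],[0,0,0],[0,0,0],[0,0,0],[0,0,0]])

```text
clock: 11.65
tcp_pos: [491.1, -129.1, 96.0]
eef_rot: [[-0.983, 0.181, 0.0], [0.181, 0.983, -0.003], [-0.001, -0.003, -1.0]]
wrist_force: [0.2, 0.8, -1.5]
opening: 57.0
```

```bash
python3 - <<'E'
from h import *
go((493,-114,30),tooldown(FY+np.pi))
E
```

```text
clk 11.65 tcp [ 491.1 -129.1   96. ] F [ 0.2  0.8 -1.5] op 57.0 | dp tool [0.0009 0.0154 0.066 ] dr [-0.0031  0.001  -0.0068] rows>= 1.1
```

Request:
send_rows(hand=[1,1,1,1,1,1,1,1], dp=[[0,0.014,0.01],[0,0,0.015],[0,0,0.015],[0,0,0.012],[0,0,0.008],[0,0,0.003],[0,0,0],[0,0,0]], dr=[[0,0,0],[0,0,0],[0,0,0],[0,0,0],[0,0,0],[0,0,0],[0,0,0],[0,0,0]])

```text
clock: 12.65
tcp_pos: [493.5, -118.3, 30.9]
eef_rot: [[-0.982, 0.187, 0.0], [0.187, 0.982, -0.003], [-0.001, -0.003, -1.0]]
wrist_force: [-0.5, 0.6, -1.0]
opening: 57.7
```

```bash
python3 - <<'E'
from h import *
go((493,-114,30),tooldown(FY+np.pi))
s=eyes.snapshot("scene"); save(s,"s8",(210,220,370,370),4)
E
```

```text
clk 12.65 tcp [ 493.5 -118.3   30.9] F [-0.5  0.6 -1. ] op 57.7 | dp tool [0.0013 0.0041 0.0009] dr [-0.0027  0.0008 -0.0131] rows>= 0.1
```

View pics/s8.png

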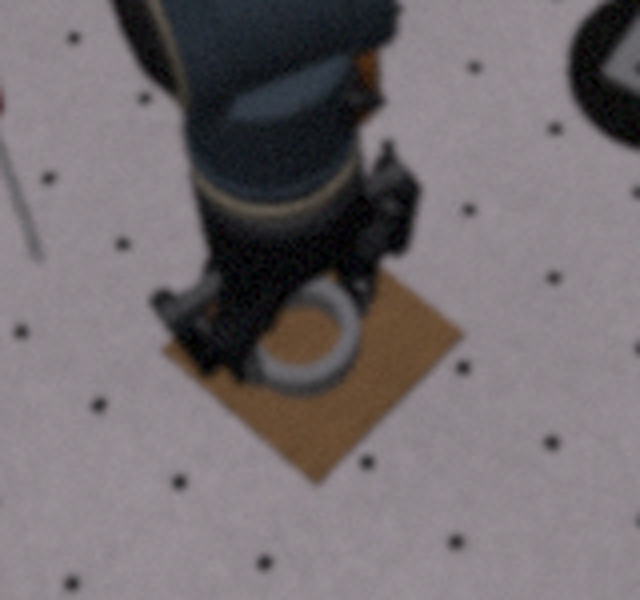

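Request:
send_rows(hand=[1,1,-1,-1,-1,-1,-1,-1], dp=[[0,0,0.002],[0,0,0],[0,0,0],[0,0,0],[0,0,-0.02],[0,0,-0.04],[0,0,-0.05],[0,0,-0.05]], dr=[[0,0,0],[0,0,0],[0,0,0],[0,0,0],[0,0,0],[0,0,0],[0,0,0],[0,0,0]])

```text
clock: 13.7
tcp_pos: [491.7, -117.6, 190.1]
eef_rot: [[-0.982, 0.188, -0.01], [0.188, 0.982, -0.002], [0.01, -0.003, -1.0]]
wrist_force: [0.4, -0.1, 0.5]
opening: 85.9
```

```bash
python3 - <<'E'
from h import *
go((444.8,315,200),tooldown(FY+np.pi))
E
```

```text
clk 13.7 tcp [ 491.7 -117.6  190.1] F [ 0.4 -0.1  0.5] op 85.9 | dp tool [ 0.1273  0.4161 -0.0101] dr [-0.0034 -0.0097 -0.0133] rows>= 7.0
```

Request:
send_rows(hand=[-1,-1,-1,-1,-1,-1,-1,-1], dp=[[0.018,0.055,-0.002],[0.018,0.055,-0.002],[0.018,0.055,-0.002],[0.018,0.055,-0.002],[0.018,0.055,-0.002],[0.018,0.055,0],[0.013,0.04,0],[0,0.01,0]], dr=[[0,-0.01,-0.013],[0,0,0],[0,0,0],[0,0,0],[0,0,0],[0,0,0],[0,0,0],[0,0,0]])

```text
clock: 14.7
tcp_pos: [443.5, 288.8, 203.1]
eef_rot: [[-0.984, 0.179, 0.015], [0.179, 0.984, -0.002], [-0.015, 0.0, -1.0]]
wrist_force: [-0.3, -0.9, -0.7]
opening: 85.2
```

```bash
cat > look.py <<'E'
from h import *
import sys,time
# plate top corner measure in current scene view
s=eyes.snapshot("scene"); save(s,"s9",(330,80,490,220),5)
t=eyes.snapshot("top"); save(t,"t9",(150,210,310,310),5)
go((444.8,315,120),tooldown(FY+np.pi))
E
python3 look.py
```

```text
clk 14.8 tcp [444.6 286.4 203.1] F [-0.3 -0.6  0. ] op 85.6 | dp tool [0.0063 0.0282 0.083 ] dr [-0.0007  0.0158 -0.0082] rows>= 1.4
```

View pics/s9.png

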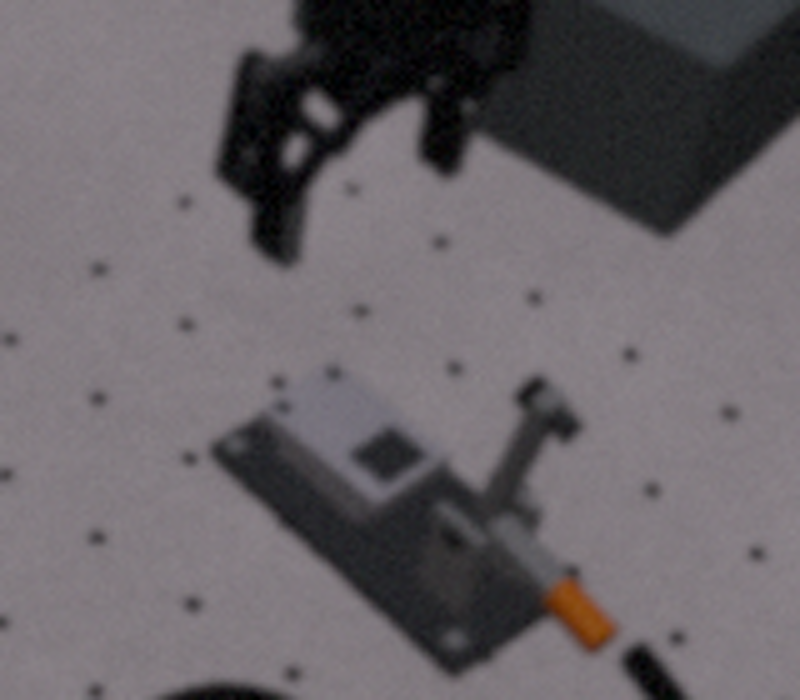

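```bash
python3 - <<'E'
from h import *
s=eyes.snapshot("scene")
up=lambda p,x0,y0,k:(np.asarray(p,float)+.5)/k-.5+[x0,y0]
P=onplane(s,up([(445,463),(374,503),(266,411),(333,364)],330,80,5),42); print(P.round(1),np.linalg.norm(np.diff(P,axis=0),axis=1),P.mean(0))
x=P[0]+P[1]-P[2]-P[3]; print(np.arctan2(x[1],x[0]))
B=onplane(s,up([(453,678),(210,449)],330,80,5),10); x=B[0]-B[1]; print(B,np.arctan2(x[1],x[0]),np.linalg.norm(x), "expected",fix(120,-42.5,10),fix(-55,-42.5,10))
E
```

```text
[[492.5 329.1  42. ]
 [483.  286.3  42. ]
 [409.9 297.3  42. ]
 [414.4 343.8  42. ]] [43.79674287 73.8831268  46.73462597] [449.94172804 314.11188927  42.        ]
-0.16871666843973576
[[560.18256765 252.21723869  10.        ]
 [389.37083628 284.6001042   10.        ]] -0.1873586822579534 173.854242264004 expected [555.24248242 252.71184357  10.        ] [382.92753947 283.24969607  10.        ]
```

```bash
python3 - <<'E'
from h import *
t=eyes.snapshot("top"); save(t,"t10",(335,225,395,285),10); c=eyes.snapshot("scene"); save(c,"s10",(240,260,340,350),7)
def ring(s,box,z):
    x0,y0,x1,y1=box; im=s["color"].astype(int)[y0:y1,x0:x1]
    m=((im[...,0]-im[...,2]<22)).astype(np.uint8)
    h=cv2.morphologyEx(m,cv2.MORPH_OPEN,np.ones((2,2)))
    n,l,st,ce=cv2.connectedComponentsWithStats(h); i=1+np.argmax(st[1:,4])
    cs,_=cv2.findContours((l==i).astype(np.uint8),cv2.RETR_EXTERNAL,cv2.CHAIN_APPROX_NONE)
    P=onplane(s,max(cs,key=cv2.contourArea).reshape(-1,2)+[x0,y0],z)[:,:2].astype(np.float32)
    print(st[i],cv2.fitEllipse(P),cv2.minEnclosingCircle(P))
ring(t,(346,237,386,275),26); ring(c,(262,283,312,330),26)
E
```

```text
[ 11   6  25  25 274] ((488.498779296875, -121.81906127929688), (57.45018768310547, 59.81088638305664), 50.798892974853516) ((488.299072265625, -121.55521392822266), 30.753376007080078)
[  9   7  30  31 526] ((500.32958984375, -120.7979965209961), (58.465572357177734, 66.19905090332031), 53.10961151123047) ((500.2980651855469, -121.11796569824219), 33.756168365478516)
```

View pics/t10.png

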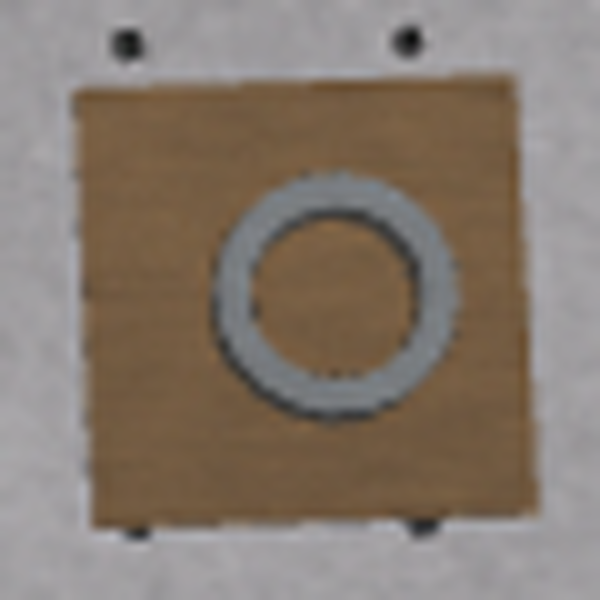

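View pics/s10.png

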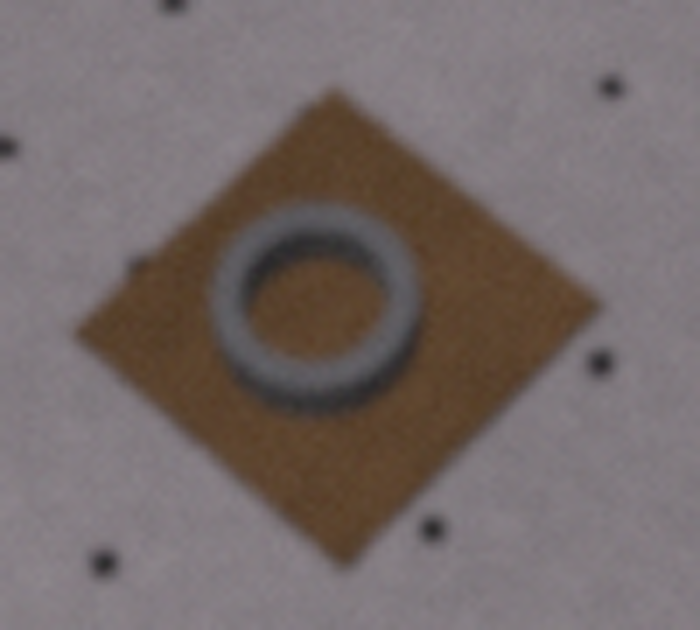

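```bash
python3 - <<'E'
from h import *
import pickle
t=pickle.load(open("top0.pkl","rb"));c=pickle.load(open("scene0.pkl","rb"))
print(onplane(t,[[368.3,253.6]],26),onplane(c,[[284.9,301.6]],26))
E
```

```text
[[ 492.5203701 -120.2374175   26.       ]] [[ 495.08712907 -117.65930148   26.        ]]
```

Request:
send_rows(hand=[-1,-1,-1,-1,-1,-1,-1,-1], dp=[[0.003,0.015,0],[0.003,0.014,0],[0,0,0.03],[0,0,0.03],[0,0,0.02],[0,0,0.005],[0,0,0],[0,0,0]], dr=[[0,0.015,-0.01],[0,0,0],[0,0,0],[0,0,0],[0,0,0],[0,0,0],[0,0,0],[0,0,0]])

```text
clock: 15.95
tcp_pos: [447.6, 317.3, 118.2]
eef_rot: [[-0.984, 0.18, 0.004], [0.18, 0.984, 0.003], [-0.003, 0.004, -1.0]]
wrist_force: [0.1, 0.2, -1.2]
opening: 85.0
```

```bash
python3 - <<'E'
from h import *
go((444.8,316,53),tooldown(FY+np.pi))
E
```

```text
clk 15.95 tcp [447.6 317.3 118.2] F [ 0.1  0.2 -1.2] op 85.0 | dp tool [ 0.0027 -0.002   0.0651] dr [ 0.0039  0.0032 -0.006 ] rows>= 1.0
```

Request:
send_rows(hand=[-1,-1,-1,-1,-1,-1,-1,-1], dp=[[0.002,-0.001,0.01],[0,0,0.02],[0,0,0.015],[0,0,0.01],[0,0,0.004],[0,0,0],[0,0,0.002],[0,0,0]], dr=[[0,0.003,-0.006],[0,0,0],[0,0,0],[0,0,0],[0,0,0],[0,0,0],[0,0,0],[0,0,0]])

```text
clock: 16.95
tcp_pos: [447.0, 318.2, 56.8]
eef_rot: [[-0.985, 0.174, 0.005], [0.174, 0.985, 0.008], [-0.004, 0.009, -1.0]]
wrist_force: [0.6, -0.8, -0.2]
opening: 85.5
```

```bash
python3 - <<'E'
from h import *
go((444.8,316,53),tooldown(FY+np.pi))
s=eyes.snapshot("scene"); save(s,"s11",(330,80,490,220),5)
E
```

```text
clk 16.95 tcp [447.  318.2  56.8] F [ 0.6 -0.8 -0.2] op 85.5 | dp tool [ 0.0018 -0.0026  0.0038] dr [0.0086 0.0036 0.0005] rows>= 0.1
```

View pics/s11.png

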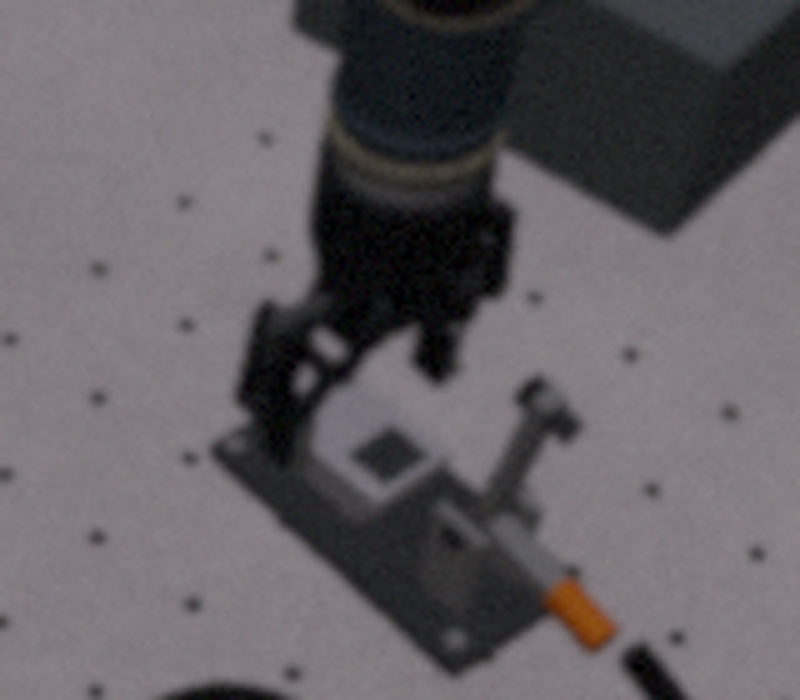

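Request:
send_rows(hand=[-1,-1,0.5,1,1,1,1,1], dp=[[0.0015,-0.0015,0.003],[0,0,0.001],[0,0,0],[0,0,0],[0,0,0],[0,0,0],[0,0,0],[0,0,0]], dr=[[0.008,0.003,0],[0,0,0],[0,0,0],[0,0,0],[0,0,0],[0,0,0],[0,0,0],[0,0,0]], squeeze=50)

```text
clock: 18.0
tcp_pos: [445.5, 317.3, 53.6]
eef_rot: [[-0.985, 0.174, 0.002], [0.174, 0.985, 0.001], [-0.001, 0.001, -1.0]]
wrist_force: [-0.4, -0.7, 1.3]
opening: 48.7
```

```bash
python3 - <<'E'
from h import *
go((444.8,316,53),tooldown(FY+np.pi)); where()
E
```

```text
clk 18.0 tcp [445.5 317.3  53.6] F [-0.4 -0.7  1.3] op 48.7 | dp tool [ 0.0005 -0.0015  0.0006] dr [0.0013 0.0013 0.0006] rows>= 0.0
18.0 [445.5 317.3  53.6] [[-0.985, 0.174, 0.002], [0.174, 0.985, 0.001], [-0.001, 0.001, -1.0]] [-0.4 -0.7  1.3] 48.7
```

Request:
send_rows(hand=[1,1,1,1,1,1,1,1], dp=[[0,0,-0.015],[0,0,-0.03],[0,0,-0.03],[0,0,-0.03],[0,0,-0.02],[0,0,0],[0,0,0],[0,0,0]], dr=[[0,0,0],[0,0,0],[0,0,0],[0,0,0],[0,0,0],[0,0,0],[0,0,0],[0,0,0]])

```text
clock: 19.0
tcp_pos: [444.3, 316.0, 183.9]
eef_rot: [[-0.985, 0.175, 0.0], [0.175, 0.985, -0.0], [-0.0, -0.0, -1.0]]
wrist_force: [0.0, 0.4, -1.1]
opening: 48.7
```

```bash
python3 - <<'E'
from h import *
s=eyes.snapshot("scene"); save(s,"s12",(330,60,490,220),4.5)
t=eyes.snapshot("top"); save(t,"t12",(150,210,310,310),5)
go((417.0,-358.5,180),tooldown(-0.137+np.pi))
E
```

```text
clk 19.1 tcp [444.3 316.  183.8] F [-0.3  0.2 -0.8] op 48.6 | dp tool [-0.0908 -0.6689  0.0042] dr [-0.0005  0.0001 -0.0384] rows>= 10.8
```

View pics/s12.png

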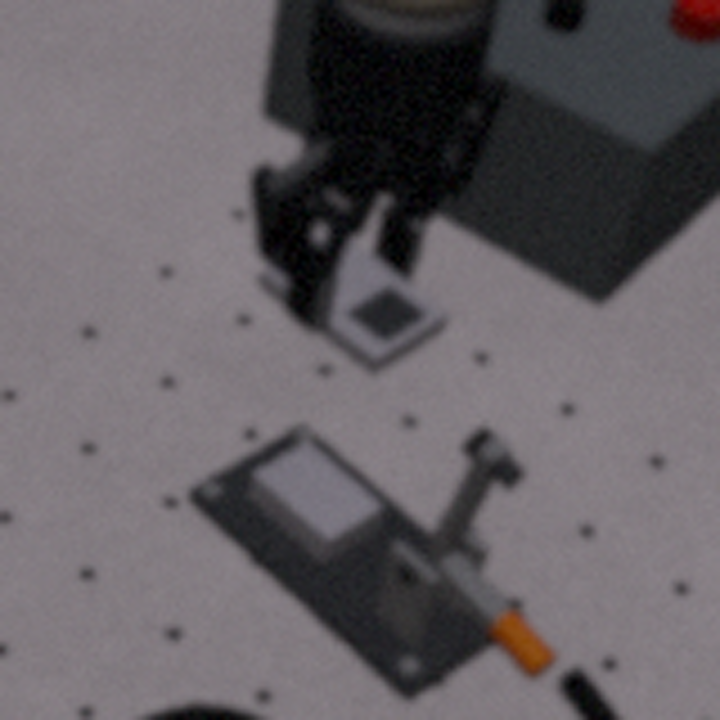

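View pics/t12.png

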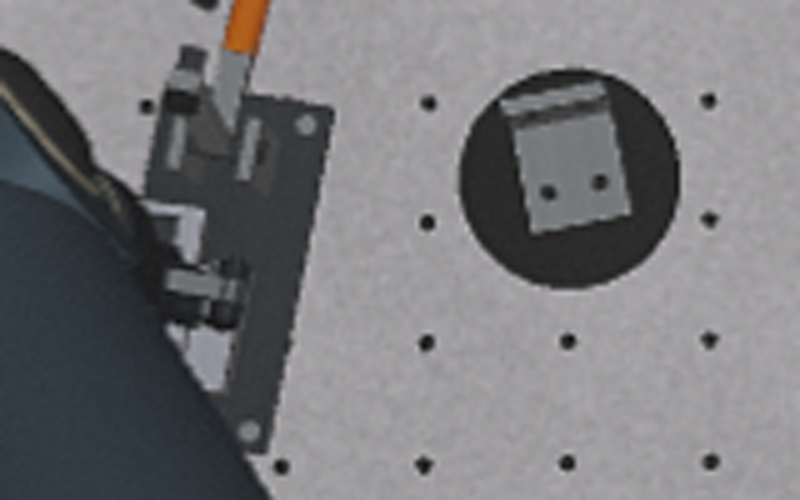

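Request:
send_rows(hand=[1,1,1,1,1,1,1,1], dp=[[-0.016,-0.045,0],[-0.016,-0.046,0],[-0.016,-0.046,0],[-0.016,-0.046,0],[-0.016,-0.046,0],[-0.016,-0.046,0],[-0.01,-0.048,0],[0.002,-0.05,0]], dr=[[0,0,0],[0,0,0],[0,0,0],[0,0,0],[0,0,0],[0,0,0],[0,0,0],[0,0,0]])

```text
clock: 20.1
tcp_pos: [484.0, -76.1, 179.8]
eef_rot: [[-0.987, 0.163, -0.004], [0.163, 0.987, -0.001], [0.004, -0.002, -1.0]]
wrist_force: [0.7, -1.3, -0.8]
opening: 48.1
```

```bash
python3 - <<'E'
from h import *
go((417.0,-358.5,150),tooldown(-0.137+np.pi))
E
```

```text
clk 20.1 tcp [484.  -76.1 179.8] F [ 0.7 -1.3 -0.8] op 48.1 | dp tool [ 0.0199 -0.2895  0.0305] dr [-0.0021 -0.0041 -0.027 ] rows>= 4.7
```

Request:
send_rows(hand=[1,1,1,1,1,1,1,1], dp=[[0.004,-0.048,0],[0.004,-0.05,0],[0.004,-0.05,0],[0.003,-0.05,0.01],[0.002,-0.04,0.01],[0,-0.02,0.01],[0,0,0],[0,0,0]], dr=[[0,0,-0.01],[0,0,-0.01],[0,0,-0.007],[0,0,0],[0,0,0],[0,0,0],[0,0,0],[0,0,0]])

```text
clock: 21.1
tcp_pos: [424.4, -339.7, 146.6]
eef_rot: [[-0.99, 0.142, -0.01], [0.142, 0.99, -0.001], [0.009, -0.003, -1.0]]
wrist_force: [-0.2, 0.6, -0.8]
opening: 48.5
```

```bash
python3 - <<'E'
from h import *
s=eyes.snapshot("top"); save(s,"t13",(425,240,515,320),8)
go((417.0,-358.5,60),tooldown(-0.137+np.pi))
E
```

```text
clk 21.15 tcp [ 424.4 -339.6  146.6] F [-0.7 -0.1 -1.1] op 48.5 | dp tool [ 0.0039 -0.0195  0.0867] dr [-0.0026 -0.0094 -0.005 ] rows>= 1.4
```

View pics/t13.png

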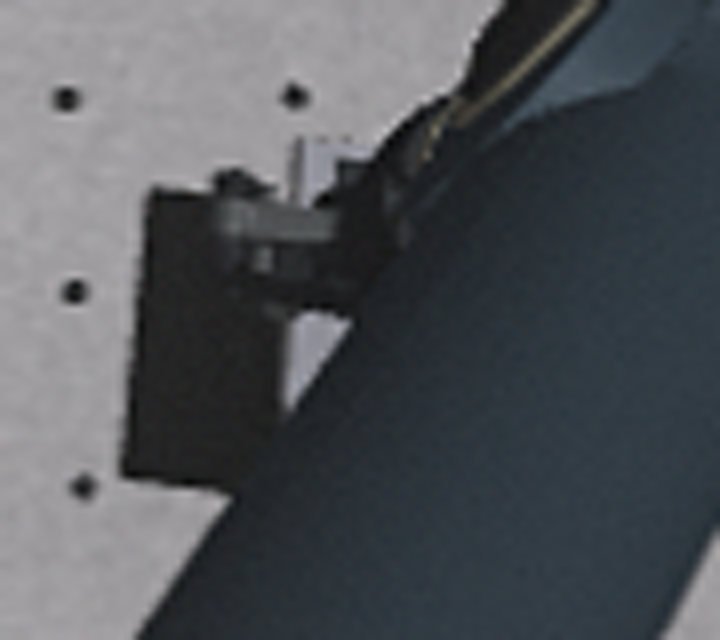

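Request:
send_rows(hand=[1,1,1,1,1,1,1,1], dp=[[0.003,-0.01,0],[0.001,-0.009,0.015],[0,0,0.025],[0,0,0.02],[0,0,0.015],[0,0,0.005],[0,0,0],[0,0,0]], dr=[[0,-0.009,-0.005],[0,0,0],[0,0,0],[0,0,0],[0,0,0],[0,0,0],[0,0,0],[0,0,0]])

```text
clock: 22.15
tcp_pos: [418.8, -358.7, 63.4]
eef_rot: [[-0.991, 0.133, 0.003], [0.133, 0.991, -0.004], [-0.003, -0.003, -1.0]]
wrist_force: [-0.6, -0.5, -0.5]
opening: 48.3
```

```bash
python3 - <<'E'
from h import *
go((417.0,-358.5,34),tooldown(-0.137+np.pi))
E
```

```text
clk 22.15 tcp [ 418.8 -358.7   63.4] F [-0.6 -0.5 -0.5] op 48.3 | dp tool [0.0019 0.     0.0294] dr [-0.0033  0.0031  0.0041] rows>= 0.5
```

Request:
send_rows(hand=[1,1,1,1,1,1,1,1], dp=[[0.0015,0,0],[0,0,0.01],[0,0,0.01],[0,0,0.005],[0,0,0],[0,0,0.003],[0,0,0],[0,0,0]], dr=[[-0.003,0.003,0.004],[0,0,0],[0,0,0],[0,0,0],[0,0,0],[0,0,0],[0,0,0],[0,0,0]])

```text
clock: 23.15
tcp_pos: [418.0, -358.9, 34.5]
eef_rot: [[-0.991, 0.136, 0.002], [0.136, 0.991, -0.001], [-0.002, -0.001, -1.0]]
wrist_force: [0.4, 0.6, -1.2]
opening: 48.5
```

```bash
python3 - <<'E'
from h import *
go((417.0,-358.5,34),tooldown(-0.137+np.pi))
s=eyes.snapshot("scene"); save(s,"s14",(100,270,260,420),4)
E
```

```text
clk 23.15 tcp [ 418.  -358.9   34.5] F [ 0.4  0.6 -1.2] op 48.5 | dp tool [0.0011 0.0003 0.0005] dr [-0.001   0.0021  0.0001] rows>= 0.0
```

View pics/s14.png

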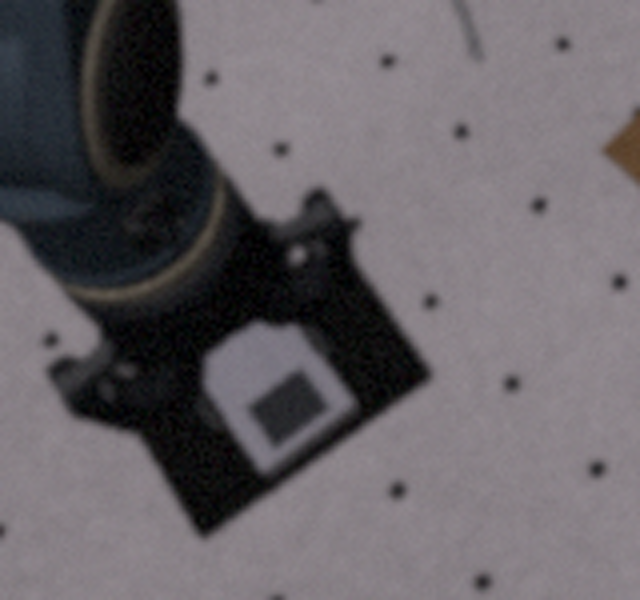

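Set it down, release, lift.

Request:
send_rows(hand=[1,1,-0.2,-1,-1,-1,-1,-1], dp=[[0.001,0,0.0015],[0,0,0],[0,0,0],[0,0,0],[0,0,-0.02],[0,0,-0.04],[0,0,-0.05],[0,0.01,-0.05]], dr=[[0,0,0],[0,0,0],[0,0,0],[0,0,0],[0,0,0],[0,0,0],[0,0,0],[0,0,0]])

```text
clock: 24.2
tcp_pos: [416.2, -347.9, 194.0]
eef_rot: [[-0.99, 0.138, -0.005], [0.138, 0.99, 0.003], [0.005, 0.002, -1.0]]
wrist_force: [0.8, -1.1, 0.3]
opening: 85.5
```

```bash
python3 - <<'E'
from h import *
go((523.5+19*np.cos(.214),136+19*np.sin(.214),200),tooldown(0.205+np.pi))
E
```

```text
clk 24.2 tcp [ 416.2 -347.9  194. ] F [ 0.8 -1.1  0.3] op 85.5 | dp tool [-0.0572  0.5006 -0.0054] dr [ 0.0027 -0.0049 -0.3435] rows>= 8.1
```

Request:
send_rows(hand=[-1,-1,-1,-1,-1,-1,-1,-1], dp=[[-0.016,0.053,-0.002],[-0.015,0.055,-0.001],[-0.013,0.055,0],[-0.01,0.055,0],[-0.006,0.055,0],[-0.003,0.055,0],[0,0.055,0],[0.002,0.055,0]], dr=[[0,0,-0.045],[0,0,-0.045],[0,0,-0.045],[0,0,-0.045],[0,0,-0.045],[0,0,-0.045],[0,0,-0.04],[0,0,-0.03]])

```text
clock: 25.2
tcp_pos: [473.7, 90.1, 202.4]
eef_rot: [[-0.98, -0.2, 0.012], [-0.2, 0.98, -0.005], [-0.011, -0.007, -1.0]]
wrist_force: [1.3, 0.1, -0.2]
opening: 85.4
```

```bash
python3 - <<'E'
from h import *
go((523.5+19*np.cos(.214),136+19*np.sin(.214),200),tooldown(0.205+np.pi))
s=eyes.snapshot("top"); save(s,"t15",(425,240,515,320),8)
s=eyes.snapshot("scene"); save(s,"s15",(330,140,470,270),5)
E
```

```text
clk 25.2 tcp [473.7  90.1 202.4] F [ 1.3  0.1 -0.2] op 85.4 | dp tool [-0.077   0.0353  0.0029] dr [-0.0073  0.0106 -0.0035] rows>= 1.4
```

View pics/t15.png

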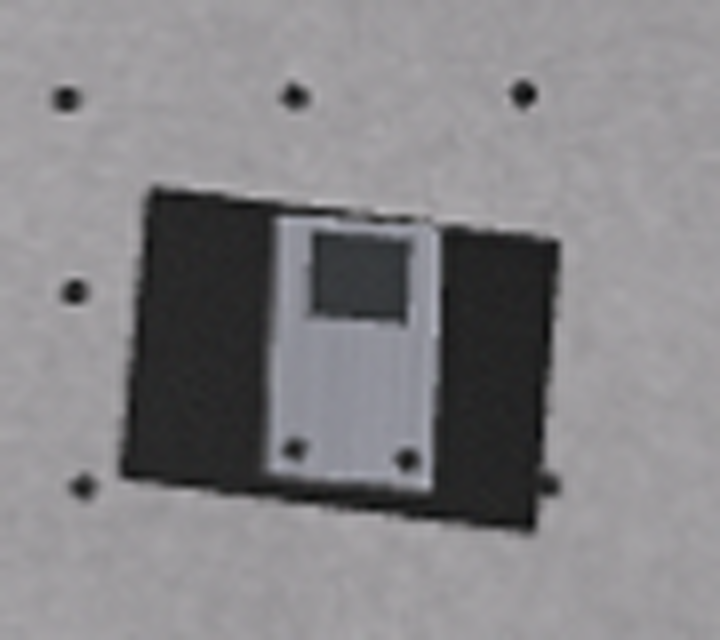

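View pics/s15.png

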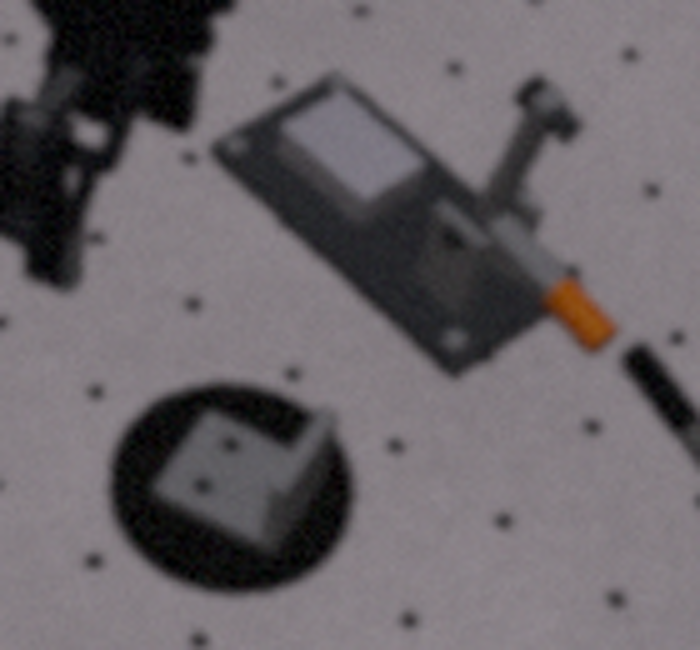

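```bash
python3 - <<'E'
from h import *; import pickle
t=pickle.load(open("top0.pkl","rb"));c=pickle.load(open("scene0.pkl","rb"))
up=lambda p,x0,y0,k:(np.asarray(p,float)+.5)/k-.5+[x0,y0]
P=onplane(t,up([(275,215),(441,222),(433,494),(266,475)],425,240,8),22);B=onplane(t,up([(152,187),(560,240),(535,530),(122,477)],425,240,8),10)
print(P.mean(0),B.mean(0), np.linalg.norm(np.diff(P,axis=0),axis=1),np.linalg.norm(np.diff(B,axis=0),axis=1))
for q in (P,B):
    x=q[0]+q[1]-q[2]-q[3]; print(np.arctan2(x[1],x[0]))
F=onplane(c,up([(207,408),(153,488)],330,140,5),18); print(F)   # foot -x end: +y corner, -y corner
W=onplane(c,up([(335,408),(275,545)],330,140,5),[18]); 
print("wall top far corner",onplane(c,up([(333,408)],330,140,5),60))
x=F[0]-F[1]; print("yaw",np.arctan2(x[1],x[0])-np.pi/2, "origin",F.mean(0)[:2]+30*np.array([np.cos(.205),np.sin(.205)]))
E
```

```text
[ 418.21740543 -360.59543022   22.        ] [ 417.34203956 -359.82380519   10.        ] [49.7539326  82.32879161 49.69771511] [123.76134887  88.79538024 123.99355151]
-0.08471921157185204
-0.14576104012056035
[[491.49776346 157.21190639  18.        ]
 [501.76430074 107.52469051  18.        ]]
wall top far corner [[547.7369997  167.81952491  60.        ]]
yaw 0.2037559452641975 origin [526.00286164 138.47531325]
```

```bash
python3 - <<'E'
from h import *
go((541.1,140.2,110),tooldown(0.205+np.pi))
E
```

```text
clk 25.3 tcp [472.3  95.  202.2] F [0.3 0.5 0. ] op 85.7 | dp tool [-0.0759  0.0301  0.0928] dr [-0.0044  0.0097  0.007 ] rows>= 2.0
```

Request:
send_rows(hand=[-1,-1,-1,-1,-1,-1,-1,-1], dp=[[-0.03,0.012,0],[-0.03,0.012,0],[-0.012,0.005,0.01],[0,0,0.025],[0,0,0.025],[0,0,0.02],[0,0,0],[0,0,0]], dr=[[0,0.01,0.007],[0,0,0],[0,0,0],[0,0,0],[0,0,0],[0,0,0],[0,0,0],[0,0,0]])

```text
clock: 26.3
tcp_pos: [535.8, 132.7, 117.5]
eef_rot: [[-0.98, -0.199, -0.004], [-0.199, 0.98, -0.009], [0.006, -0.008, -1.0]]
wrist_force: [1.4, 0.1, -0.4]
opening: 85.6
```

```bash
python3 - <<'E'
from h import *
go((541.1,140.2,33),tooldown(0.205+np.pi))
E
```

```text
clk 26.3 tcp [535.8 132.7 117.5] F [ 1.4  0.1 -0.4] op 85.6 | dp tool [-0.0072  0.007   0.0844] dr [-0.008  -0.0062 -0.0051] rows>= 1.4
```

Request:
send_rows(hand=[-1,-1,-1,-1,-1,-1,-1,-1], dp=[[-0.006,0.006,0],[0,0,0.01],[0,0,0.02],[0,0,0.02],[0,0,0.008],[0,0,0.002],[0,0,0],[0,0,0]], dr=[[-0.008,-0.006,-0.005],[0,0,0],[0,0,0],[0,0,0],[0,0,0],[0,0,0],[0,0,0],[0,0,0]])

```text
clock: 27.3
tcp_pos: [543.7, 141.4, 58.5]
eef_rot: [[-0.979, -0.204, 0.008], [-0.204, 0.979, 0.003], [-0.008, 0.002, -1.0]]
wrist_force: [-0.3, -0.1, -0.0]
opening: 85.4
```

```bash
python3 - <<'E'
from h import *
go((541.1,140.2,33),tooldown(0.205+np.pi))
s=eyes.snapshot("scene"); save(s,"s16",(330,140,470,270),5)
E
```

```text
clk 27.3 tcp [543.7 141.4  58.5] F [-0.3 -0.1 -0. ] op 85.4 | dp tool [ 0.003  -0.0007  0.0255] dr [0.0018 0.0083 0.0006] rows>= 0.4
```

View pics/s16.png

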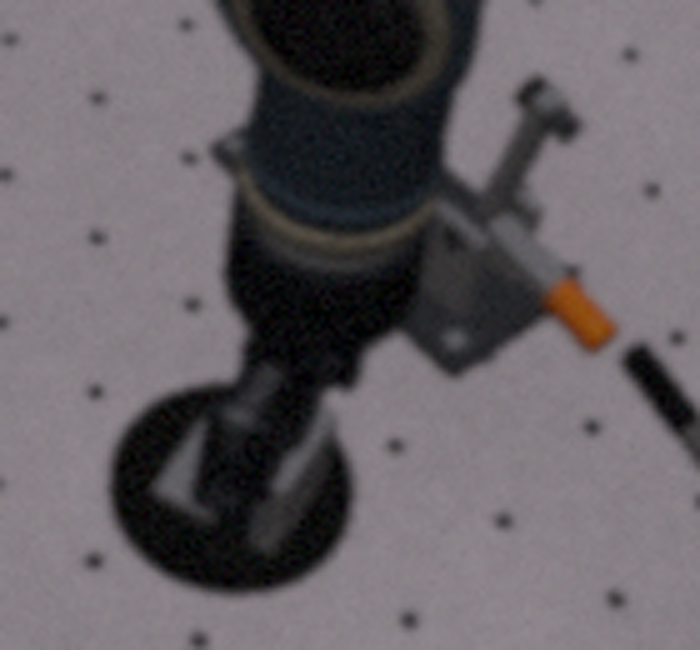

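Request:
send_rows(hand=[-1,-1,-1,-1,-1,-1,-1,-1], dp=[[0.0025,-0.0007,0],[0,0,0.01],[0,0,0.01],[0,0,0.003],[0,0,0],[0,0,0],[0,0,0],[0,0,0]], dr=[[0.002,0.008,0],[0,0,0],[0,0,0],[0,0,0],[0,0,0],[0,0,0],[0,0,0],[0,0,0]])

```text
clock: 28.35
tcp_pos: [541.6, 140.2, 34.4]
eef_rot: [[-0.979, -0.204, 0.001], [-0.204, 0.979, -0.0], [-0.001, -0.0, -1.0]]
wrist_force: [-0.5, 0.3, -0.7]
opening: 84.9
```

```bash
python3 - <<'E'
from h import *
go((541.1,140.2,33),tooldown(0.205+np.pi))
s=eyes.snapshot("scene"); save(s,"s17",(330,140,470,270),5)
E
```

```text
clk 28.35 tcp [541.6 140.2  34.4] F [-0.5  0.3 -0.7] op 84.9 | dp tool [0.0005 0.0001 0.0014] dr [-0.0002  0.0007  0.0006] rows>= 0.0
```

View pics/s17.png

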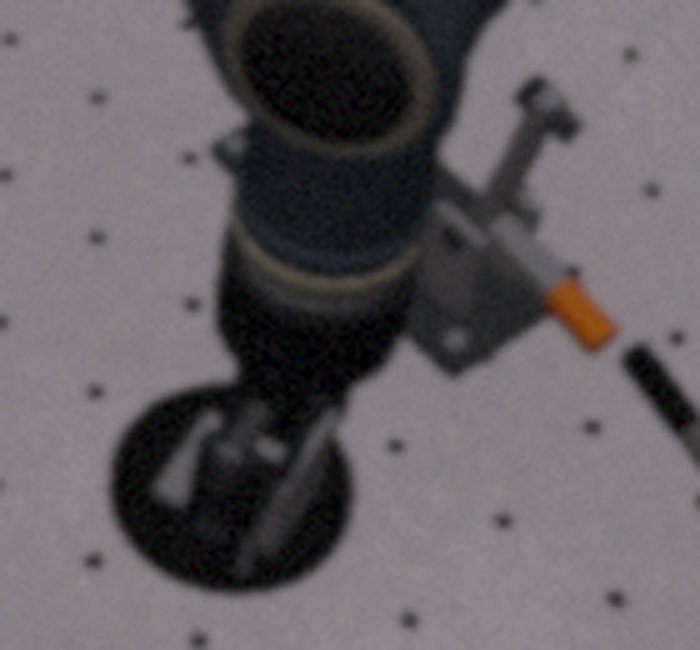

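Close with a firm grip, and lift a little.

Request:
send_rows(hand=[0,1,1,1,1,1,1,1], dp=[[0,0,0.0005],[0,0,0],[0,0,0],[0,0,0],[0,0,0],[0,0,-0.015],[0,0,-0.03],[0,0,-0.03]], dr=[[0,0,0],[0,0,0],[0,0,0],[0,0,0],[0,0,0],[0,0,0],[0,0,0],[0,0,0]], squeeze=80)

```text
clock: 29.4
tcp_pos: [539.2, 139.4, 109.4]
eef_rot: [[-0.979, -0.204, -0.006], [-0.204, 0.979, -0.002], [0.006, -0.001, -1.0]]
wrist_force: [1.1, 0.9, -2.4]
opening: 48.7
```

```bash
python3 - <<'E'
from h import *
where()
s=eyes.snapshot("scene"); save(s,"s18",(330,100,470,250),5)
go((0,0,0)+fix(18,0,180),tooldown(FY+np.pi))
E
```

```text
29.4 [539.2 139.4 109.4] [[-0.979, -0.204, -0.006], [-0.204, 0.979, -0.002], [0.006, -0.001, -1.0]] [ 1.1  0.9 -2.4] 48.7
clk 29.45 tcp [541.6 140.1 113.4] F [-0.  -0.1  1. ] op 48.6 | dp tool [ 0.0425  0.1848 -0.0667] dr [-0.      0.001   0.3808] rows>= 3.2
```

View pics/s18.png

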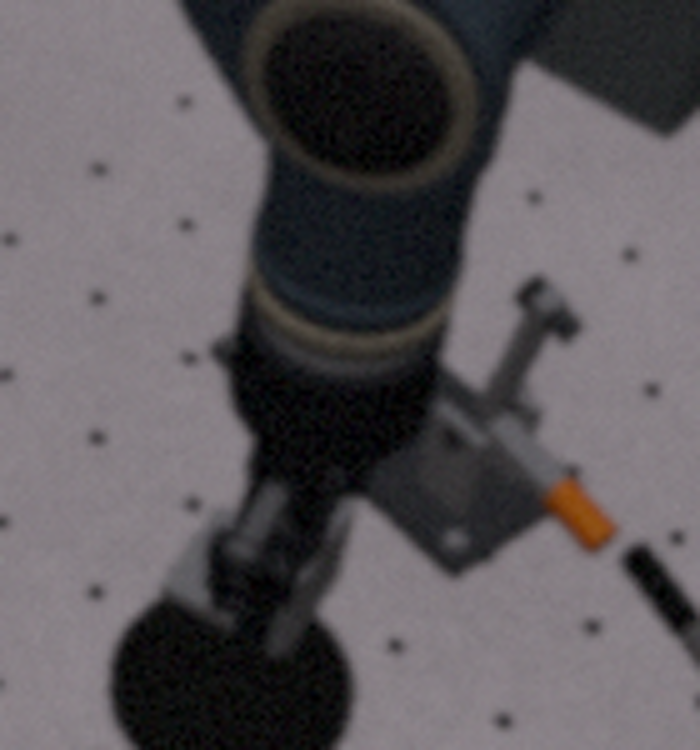

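```bash
python3 - <<'E'
from h import *
s=eyes.snapshot("top"); save(s,"t19",(150,210,310,310),5)
E
```

```text
(no output)
```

View pics/t19.png

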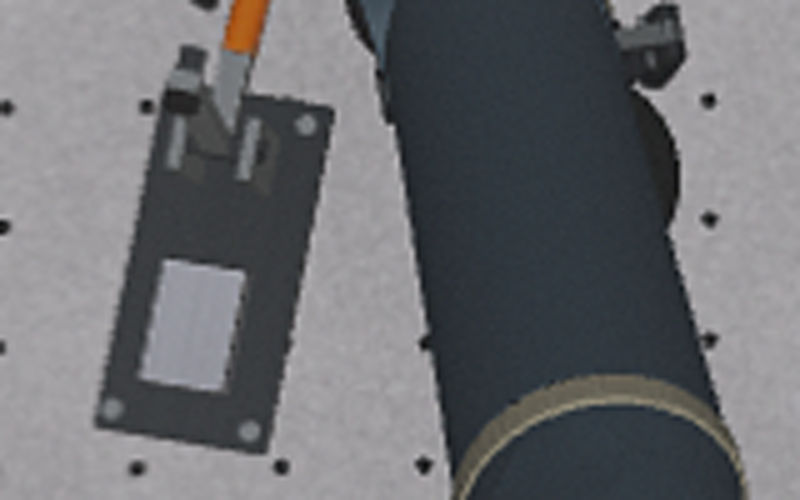

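```bash
python3 - <<'E'
from h import *
import pickle
def seat(s,box,th,z):
    x0,y0,x1,y1=box; im=cv2.cvtColor(s["color"],cv2.COLOR_RGB2GRAY)[y0:y1,x0:x1]
    im=cv2.resize(im,None,fx=4,fy=4,interpolation=cv2.INTER_CUBIC); m=(im>th).astype(np.uint8)
    n,l,st,ce=cv2.connectedComponentsWithStats(m); i=1+np.argmax(st[1:,4])
    cs,_=cv2.findContours((l==i).astype(np.uint8),cv2.RETR_EXTERNAL,cv2.CHAIN_APPROX_NONE)
    px=(max(cs,key=cv2.contourArea).reshape(-1,2)+.5)/4-.5+[x0,y0]
    P=onplane(s,px,z)[:,:2].astype(np.float32); rc=cv2.minAreaRect(P); M=P.mean(0)
    print(rc)
t=eyes.snapshot("top"); seat(t,(172,256,202,292),100,30)
c=eyes.snapshot("scene")
up=lambda p,x0,y0,k:(np.asarray(p,float)+.5)/k-.5+[x0,y0]
P=onplane(c,up([(340,88),(428,163),(371,203),(281,125)],330,140,5),30); print(P.mean(0),np.linalg.norm(np.diff(P,axis=0),axis=1)); x=P[1]+P[2]-P[0]-P[3]; print(np.arctan2(x[1],x[0]))
E
```

```text
((444.8795471191406, 316.6201171875), (41.744232177734375, 60.407135009765625), 79.96961975097656)
[448.54663063 319.24503382  30.        ] [61.62820728 39.05313348 62.81546383]
-0.1610626293778544
```

Request:
send_rows(hand=[1,1,1,1,1,1,1,1], dp=[[0.02,0.01,-0.02],[0.02,0.025,-0.02],[0.015,0.03,0],[0.01,0.03,0],[0.01,0.03,0],[0.01,0.03,0],[0,0,0],[0,0,0]], dr=[[0,0,0.063],[0,0,0.063],[0,0,0.063],[0,0,0.063],[0,0,0.063],[0,0,0.063],[0,0,0],[0,0,0]])

```text
clock: 30.6
tcp_pos: [443.0, 286.9, 137.9]
eef_rot: [[-0.982, 0.185, -0.024], [0.186, 0.983, -0.015], [0.021, -0.019, -1.0]]
wrist_force: [0.0, -0.5, -2.6]
opening: 48.5
```

```bash
python3 - <<'E'
from h import *
go((463.2,315.3,100),tooldown(FY+np.pi))
E
```

```text
clk 30.6 tcp [443.  286.9 137.9] F [ 0.  -0.5 -2.6] op 48.5 | dp tool [-0.0154  0.0324  0.037 ] dr [-0.0187 -0.021  -0.0111] rows>= 0.8
```

Request:
send_rows(hand=[1,1,1,1,1,1,1,1], dp=[[-0.007,0.015,0],[-0.007,0.015,0],[0,0,0.01],[0,0,0.015],[0,0,0.008],[0,0,0],[0,0,0],[0,0,0]], dr=[[-0.018,-0.021,-0.011],[0,0,0],[0,0,0],[0,0,0],[0,0,0],[0,0,0],[0,0,0],[0,0,0]])

```text
clock: 31.6
tcp_pos: [464.0, 312.3, 100.5]
eef_rot: [[-0.984, 0.178, -0.001], [0.178, 0.984, -0.003], [0.0, -0.003, -1.0]]
wrist_force: [-0.5, 0.1, -2.5]
opening: 48.6
```

```bash
python3 - <<'E'
from h import *
go((463.2,315.3,56),tooldown(FY+np.pi))
s=eyes.snapshot("scene"); save(s,"s20",(330,70,490,220),5)
E
```

```text
clk 31.6 tcp [464.  312.3 100.5] F [-0.5  0.1 -2.5] op 48.6 | dp tool [0.0013 0.003  0.0445] dr [-0.0027 -0.0002 -0.0034] rows>= 0.7
```

View pics/s20.png

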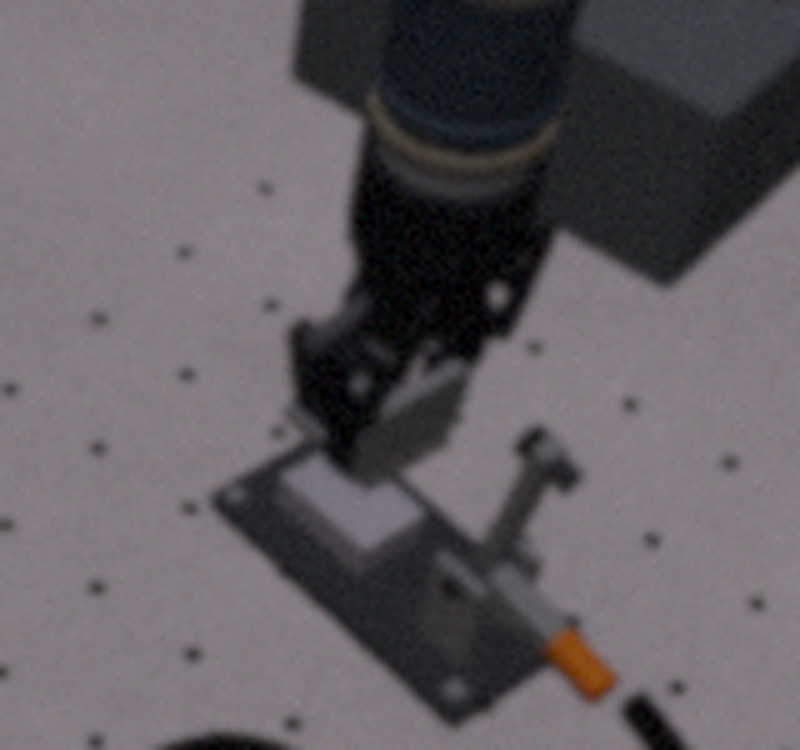

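Request:
send_rows(hand=[1,1,1,1,1,1,1,1], dp=[[0.001,0.003,0],[0,0,0.01],[0,0,0.015],[0,0,0.01],[0,0,0.003],[0,0,0],[0,0,0],[0,0,0]], dr=[[-0.003,0,-0.003],[0,0,0],[0,0,0],[0,0,0],[0,0,0],[0,0,0],[0,0,0],[0,0,0]])

```text
clock: 32.65
tcp_pos: [463.7, 315.9, 60.0]
eef_rot: [[-0.985, 0.175, 0.0], [0.175, 0.985, 0.001], [-0.0, 0.001, -1.0]]
wrist_force: [-0.3, 0.3, -2.1]
opening: 48.5
```

```bash
python3 - <<'E'
from h import *
go((463.2,315.3,54),tooldown(FY+np.pi))
s=eyes.snapshot("scene"); save(s,"s21",(350,120,450,220),7.5)
s=eyes.snapshot("top"); save(s,"t21",(160,220,230,300),7.5)
E
```

```text
clk 32.65 tcp [463.7 315.9  60. ] F [-0.3  0.3 -2.1] op 48.5 | dp tool [ 0.0004 -0.0007  0.006 ] dr [ 0.001   0.0001 -0.0001] rows>= 0.1
```

View pics/s21.png

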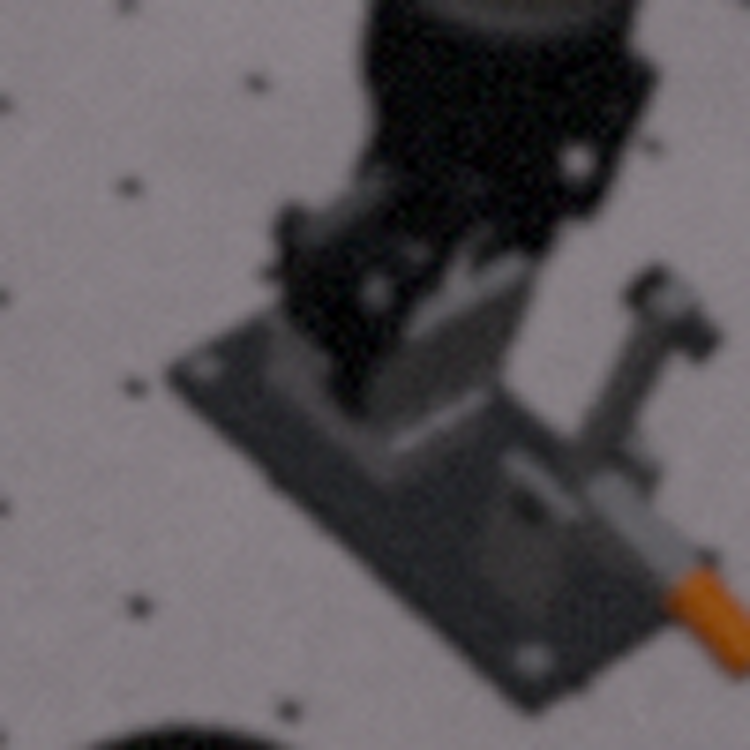

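View pics/t21.png

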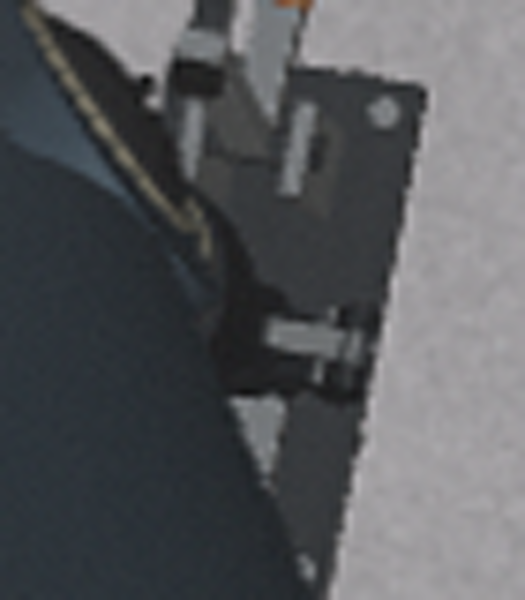

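Request:
send_rows(hand=[1,1,1,1,1,1,1,1], dp=[[0.0003,-0.0005,0.003],[0,0,0.002],[0,0,0.001],[0,0,0],[0,0,0],[0,0,0],[0,0,0],[0,0,0]], dr=[[0,0,0],[0,0,0],[0,0,0],[0,0,0],[0,0,0],[0,0,0],[0,0,0],[0,0,0]])

```text
clock: 33.75
tcp_pos: [463.5, 315.6, 54.6]
eef_rot: [[-0.985, 0.175, 0.001], [0.175, 0.985, 0.002], [-0.001, 0.002, -1.0]]
wrist_force: [-0.2, -0.4, -0.4]
opening: 48.7
```

```bash
python3 - <<'E'
from h import *
go((463.2,315.3,54),tooldown(FY+np.pi))
s=eyes.snapshot("scene"); save(s,"s22",(350,120,450,220),7.5)
E
```

```text
clk 33.75 tcp [463.5 315.6  54.6] F [-0.2 -0.4 -0.4] op 48.7 | dp tool [ 0.0002 -0.0004  0.0006] dr [ 0.0017  0.0006 -0.0002] rows>= 0.0
```

View pics/s22.png

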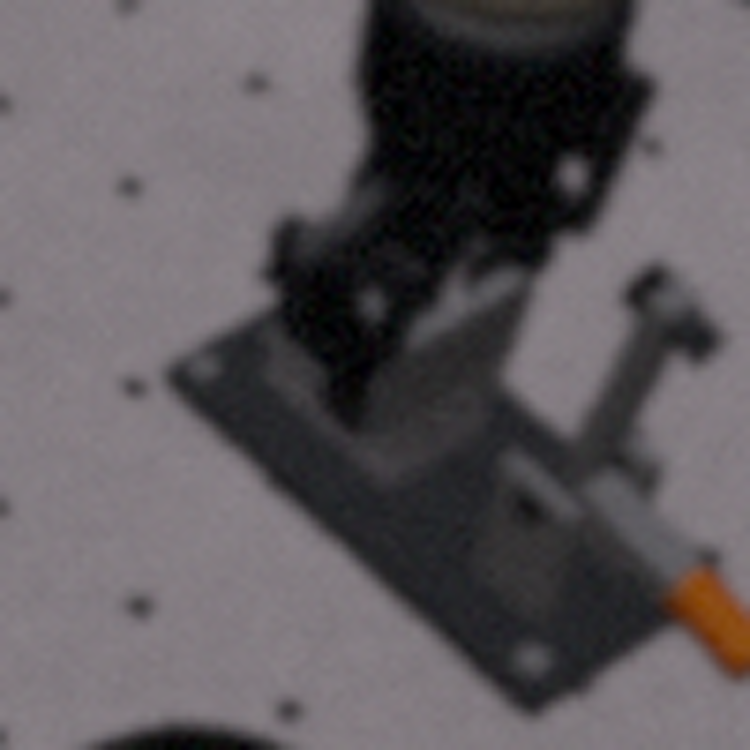

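Request:
send_rows(hand=[1,0.2,-0.6,-1,-1,-1,-1,-1], dp=[[0,0,0.0005],[0,0,0],[0,0,0],[0,0,0],[0,0,-0.015],[0,0,-0.03],[0,0,-0.05],[0,0,-0.05]], dr=[[0,0,0],[0,0,0],[0,0,0],[0,0,0],[0,0,0],[0,0,0],[0,0,0],[0,0,0]])

```text
clock: 34.8
tcp_pos: [462.4, 314.7, 202.7]
eef_rot: [[-0.985, 0.175, -0.003], [0.175, 0.985, -0.001], [0.002, -0.002, -1.0]]
wrist_force: [0.6, 0.9, 0.6]
opening: 85.7
```

```bash
python3 - <<'E'
from h import *
go((493,-118,180),tooldown(FY+np.pi))
s=eyes.snapshot("scene"); save(s,"s23",(350,120,450,220),7.5)
E
```

```text
clk 34.8 tcp [462.4 314.7 202.7] F [0.6 0.9 0.6] op 85.7 | dp tool [-0.1058 -0.4207  0.0232] dr [-0.0019 -0.0024 -0.0002] rows>= 7.0
```

View pics/s23.png

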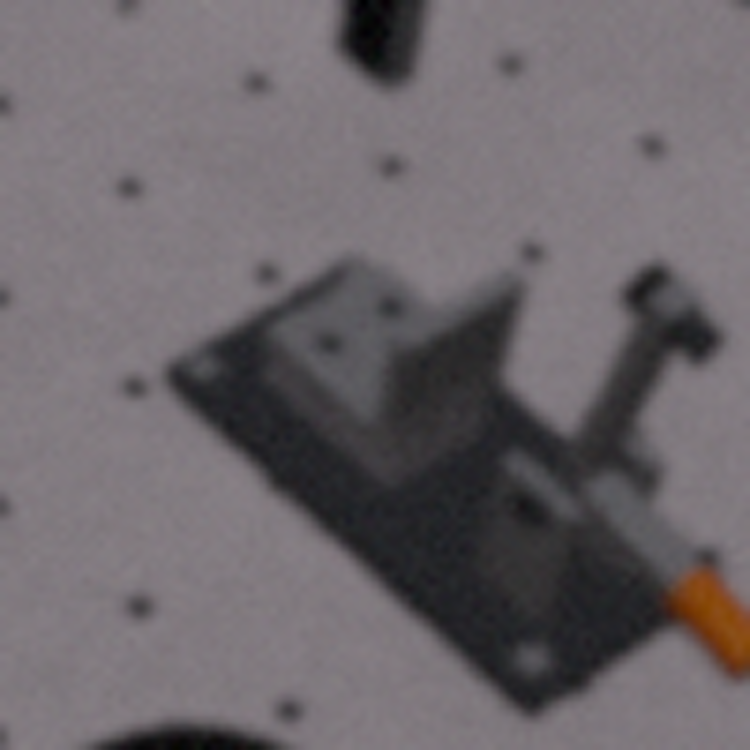

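Request:
send_rows(hand=[-1,-1,-1,-1,-1,-1,-1,-1], dp=[[-0.013,-0.052,0],[-0.014,-0.055,0],[-0.014,-0.055,0],[-0.014,-0.055,0.003],[-0.014,-0.055,0.003],[-0.014,-0.055,0.005],[-0.012,-0.048,0.005],[-0.003,-0.015,0]], dr=[[0,0,0],[0,0,0],[0,0,0],[0,0,0],[0,0,0],[0,0,0],[0,0,0],[0,0,0]])

```text
clock: 35.85
tcp_pos: [500.3, -92.8, 200.1]
eef_rot: [[-0.985, 0.17, 0.029], [0.17, 0.985, 0.017], [-0.026, 0.021, -0.999]]
wrist_force: [-0.3, 1.3, -0.2]
opening: 85.1
```

```bash
python3 - <<'E'
from h import *
go((492.8,-118,100),tooldown(FY+np.pi))
t=eyes.snapshot("top"); save(t,"t24",(160,220,230,300),7.5); save(t,"t24b",(230,210,300,280),8)
E
```

```text
clk 35.85 tcp [500.3 -92.8 200.1] F [-0.3  1.3 -0.2] op 85.1 | dp tool [ 0.0057 -0.0282  0.0994] dr [0.0213 0.0262 0.0043] rows>= 1.7
```

View pics/t24.png

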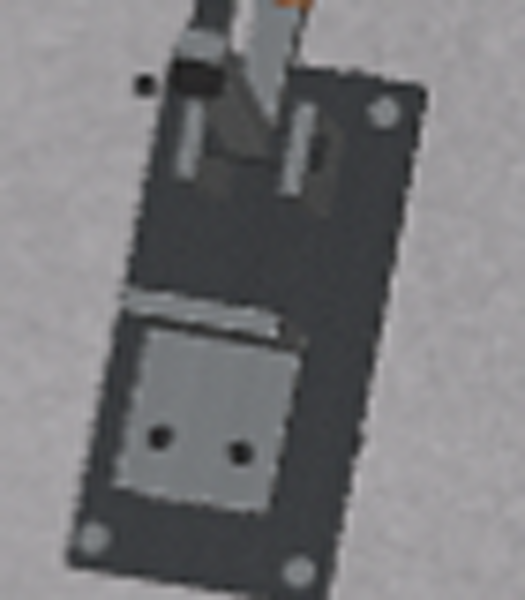

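View pics/t24b.png

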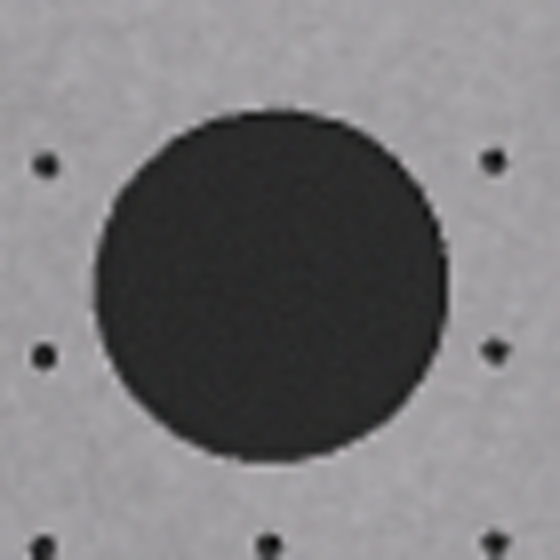

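```bash
cat > chk.py <<'E'
from h import *
import pickle
t=pickle.load(open("top0.pkl","rb"));c=pickle.load(open("scene0.pkl","rb"))
up=lambda p,x0,y0,k:(np.asarray(p,float)+.5)/k-.5+[x0,y0]
F=onplane(t,up([(115,488),(270,513),(303,346),(150,328)],160,220,7.5),38)
print("foot",np.linalg.norm(np.diff(F,axis=0),axis=1)); e=(F[0]+F[1])/2; m=(F[2]+F[3])/2; x=(m-e)[:2]; ya=np.arctan2(x[1],x[0]); print("yaw",ya); x/=np.linalg.norm(x)
w=F[0]-F[1]; print("yaw from end edge",np.arctan2(w[1],w[0])-np.pi/2)
S=np.array([444.9,316.6])
o=e[:2]+30*x; print("origin",o,"rel seat fx,fy",(o-S)@fx,(o-S)@fy)
W=onplane(t,up([(124,290),(278,316),(278,335),(124,310)],160,220,7.5),80); print("wall",W.mean(0),(W.mean(0)[:2]-S)@fx-26,(W.mean(0)[:2]-S)@fy)
d=onplane(t,up([(95,285),(449,285),(273,109),(273,463)],230,210,8),10); print("disc",(d[0]+d[1])/2,(d[2]+d[3])/2)
# scene: foot end corners, z=38
G=onplane(c,up([(267,336),(350,258),(375,425)],350,120,7.5),38); print("scene",G.round(1),[( (g[:2]-[448.5-.5,319])@fx, (g[:2]-[448,319])@fy) for g in G])
E
python3 chk.py
```

```text
foot [50.15352524 54.34350838 49.4467293 ]
yaw -0.17786654878799824
yaw from end edge -0.17144323283664287
origin [445.52953166 315.61255935] rel seat fx,fy 0.7921830205558213 -0.8624356253577014
wall [470.61533168 311.02623523  80.        ] 0.2934098142074859 -1.00086830422717
disc [518.37595135 136.59381777  10.        ] [518.39850693 136.29938003  10.        ]
scene [[417.3 297.9  38. ]
 [415.7 343.2  38. ]
 [465.5 291.5  38. ]] [(np.float64(-26.585318769986653), np.float64(-26.162442260628236)), (np.float64(-36.05074939058084), np.float64(18.138721739392537)), (np.float64(22.05537649097362), np.float64(-24.00674951571728))]
```

Request:
send_rows(hand=[-1,-1,-1,-1,-1,-1,-1,-1], dp=[[0.003,-0.014,0],[0.003,-0.013,0],[0,0,0.025],[0,0,0.035],[0,0,0.03],[0,0,0.01],[0,0,0],[0,0,0]], dr=[[0.021,0.026,0.004],[0,0,0],[0,0,0],[0,0,0],[0,0,0],[0,0,0],[0,0,0],[0,0,0]])

```text
clock: 36.9
tcp_pos: [491.5, -118.7, 101.6]
eef_rot: [[-0.986, 0.168, 0.006], [0.168, 0.986, -0.001], [-0.006, 0.0, -1.0]]
wrist_force: [-0.6, -0.3, 0.4]
opening: 85.1
```

```bash
python3 - <<'E'
from h import *
go((492.5,-118,30),tooldown(FY+np.pi))
E
```

```text
clk 36.9 tcp [ 491.5 -118.7  101.6] F [-0.6 -0.3  0.4] op 85.1 | dp tool [-0.0004  0.0008  0.0716] dr [0.0003 0.0064 0.0061] rows>= 1.1
```

Request:
send_rows(hand=[-1,-1,-1,-1,-1,-1,-1,-1], dp=[[0,0.001,0.01],[0,0,0.02],[0,0,0.02],[0,0,0.012],[0,0,0.005],[0,0,0],[0,0,0],[0,0,0]], dr=[[0,0.006,0.006],[0,0,0],[0,0,0],[0,0,0],[0,0,0],[0,0,0],[0,0,0],[0,0,0]])

```text
clock: 37.9
tcp_pos: [495.9, -117.8, 35.8]
eef_rot: [[-0.985, 0.174, 0.01], [0.174, 0.985, -0.0], [-0.01, 0.001, -1.0]]
wrist_force: [0.1, -0.3, 0.0]
opening: 85.2
```

```bash
python3 - <<'E'
from h import *
go((492.5,-118,29),tooldown(FY+np.pi))
E
```

```text
clk 37.9 tcp [ 495.9 -117.8   35.8] F [ 0.1 -0.3  0. ] op 85.2 | dp tool [ 0.0034 -0.0008  0.0067] dr [0.0014 0.0096 0.    ] rows>= 0.1
```

Request:
send_rows(hand=[-1,-1,-1,0,1,1,1,1], dp=[[0.003,-0.0008,0.003],[0,0,0.003],[0,0,0],[0,0,0],[0,0,0],[0,0,0],[0,0,0],[0,0,0]], dr=[[0.001,0.0095,0],[0,0,0],[0,0,0],[0,0,0],[0,0,0],[0,0,0],[0,0,0],[0,0,0]], squeeze=50)

```text
clock: 38.9
tcp_pos: [493.0, -118.2, 30.6]
eef_rot: [[-0.985, 0.174, 0.0], [0.174, 0.985, 0.001], [-0.0, 0.001, -1.0]]
wrist_force: [-1.2, 0.4, 1.0]
opening: 57.9
```

```bash
python3 - <<'E'
from h import *
go((492.5,-118,29),tooldown(FY+np.pi))
E
```

```text
clk 38.9 tcp [ 493.  -118.2   30.6] F [-1.2  0.4  1. ] op 57.9 | dp tool [0.0005 0.0001 0.0016] dr [0.0006 0.0002 0.0005] rows>= 0.0
```

Request:
send_rows(hand=[1,1,1,1,1,1,1,1], dp=[[0,0,-0.02],[0,0,-0.04],[0,0.02,-0.03],[0.004,0.045,0],[0.004,0.045,0],[0.004,0.045,0],[0.004,0.045,0],[0.003,0.03,0]], dr=[[0,0,0],[0,0,0],[0,0,0],[0,0,0],[0,0,0],[0,0,0],[0,0,0],[0,0,0]])

```text
clock: 39.9
tcp_pos: [513.9, 115.1, 121.4]
eef_rot: [[-0.983, 0.182, -0.003], [0.182, 0.983, -0.0], [0.003, -0.001, -1.0]]
wrist_force: [0.3, 0.2, -1.8]
opening: 57.9
```

```bash
python3 - <<'E'
from h import *
go((518.9,138.6,100),tooldown(FY+np.pi))
E
```

```text
clk 39.9 tcp [513.9 115.1 121.4] F [ 0.3  0.2 -1.8] op 57.9 | dp tool [-0.0007  0.024   0.0214] dr [-0.0006 -0.003  -0.0078] rows>= 0.5
```

Request:
send_rows(hand=[1,1,1,1,1,1,1,1], dp=[[0,0.01,0],[0,0.008,0],[0,0,0.02],[0,0,0.02],[0,0,0.01],[0,0,0.005],[0,0,0],[0,0,0]], dr=[[0,-0.003,-0.008],[0,0,0],[0,0,0],[0,0,0],[0,0,0],[0,0,0],[0,0,0],[0,0,0]])

```text
clock: 40.9
tcp_pos: [518.2, 129.5, 65.2]
eef_rot: [[-0.984, 0.178, 0.001], [0.178, 0.984, -0.003], [-0.002, -0.002, -1.0]]
wrist_force: [-0.6, 0.2, -2.5]
opening: 57.5
```

```bash
python3 - <<'E'
from h import *
go((518.9,138.6,36.6),tooldown(FY+np.pi))
s=eyes.snapshot("scene"); save(s,"s25",(330,140,470,270),5)
E
```

```text
clk 40.9 tcp [518.2 129.5  65.2] F [-0.6  0.2 -2.5] op 57.5 | dp tool [0.0009 0.0091 0.0286] dr [-0.0024  0.0015 -0.004 ] rows>= 0.5
```

View pics/s25.png

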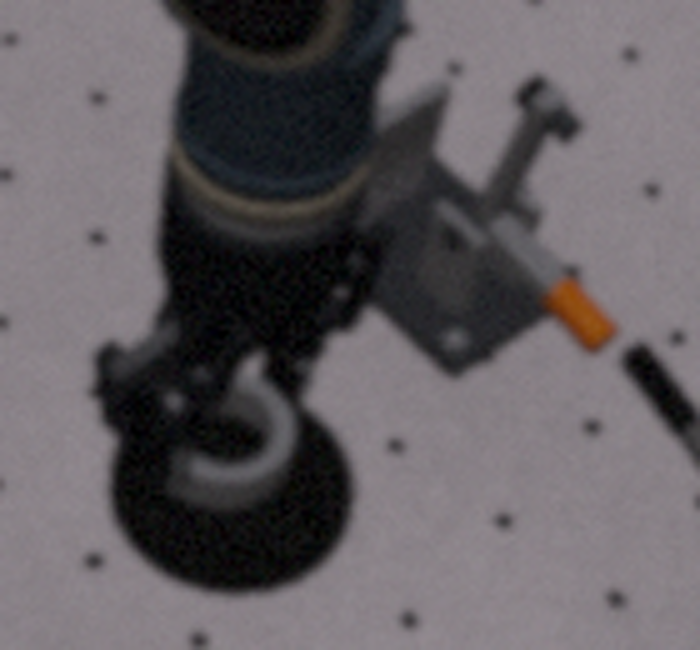

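Request:
send_rows(hand=[1,1,1,1,1,1,1,1], dp=[[0.0007,0.008,0],[0,0.001,0.005],[0,0,0.01],[0,0,0.008],[0,0,0.002],[0,0,0],[0,0,0],[0,0,0]], dr=[[-0.002,0.001,-0.004],[0,0,0],[0,0,0],[0,0,0],[0,0,0],[0,0,0],[0,0,0],[0,0,0]])

```text
clock: 41.95
tcp_pos: [519.4, 139.6, 38.9]
eef_rot: [[-0.985, 0.174, 0.001], [0.174, 0.985, 0.0], [-0.001, 0.0, -1.0]]
wrist_force: [-0.3, 0.2, -1.5]
opening: 57.9
```

```bash
python3 - <<'E'
from h import *
go((518.9,138.6,36.6),tooldown(FY+np.pi))
E
```

```text
clk 41.95 tcp [519.4 139.6  38.9] F [-0.3  0.2 -1.5] op 57.9 | dp tool [ 0.0004 -0.0011  0.0023] dr [0.0003 0.0012 0.0009] rows>= 0.0
```

Request:
send_rows(hand=[1,1,1,1,1,1,1,1], dp=[[0.0004,-0.001,0.0015],[0,0,0.001],[0,0,0],[0,0,0],[0,0,0],[0,0,0],[0,0,0],[0,0,0]], dr=[[0,0,0],[0,0,0],[0,0,0],[0,0,0],[0,0,0],[0,0,0],[0,0,0],[0,0,0]])

```text
clock: 42.95
tcp_pos: [519.1, 138.7, 36.7]
eef_rot: [[-0.985, 0.174, 0.002], [0.174, 0.985, 0.0], [-0.002, 0.001, -1.0]]
wrist_force: [-0.3, 0.1, -2.3]
opening: 57.5
```

```bash
python3 - <<'E'
from h import *
go((518.9,138.6,36.6),tooldown(FY+np.pi))
E
```

```text
clk 42.95 tcp [519.1 138.7  36.7] F [-0.3  0.1 -2.3] op 57.5 | dp tool [ 0.0002 -0.0002  0.0001] dr [0.0009 0.002  0.0009] rows>= 0.0
```

Request:
send_rows(hand=[1,1,1,1,1,1,1,1], dp=[[0,0,0.001],[0,0,0.001],[0,0,0],[0,0,0],[0,0,0],[0,0,0],[0,0,0],[0,0,0]], dr=[[0,0,0],[0,0,0],[0,0,0],[0,0,0],[0,0,0],[0,0,0],[0,0,0],[0,0,0]])

```text
clock: 43.95
tcp_pos: [519.4, 138.8, 36.6]
eef_rot: [[-0.985, 0.174, 0.002], [0.174, 0.985, 0.001], [-0.001, 0.001, -1.0]]
wrist_force: [-0.3, -0.3, 0.2]
opening: 57.5
```

Contact now. Release and retreat.

Request:
send_rows(hand=[0.2,-0.6,-1,-1,-1,-1,-1,-1], dp=[[0,0,0],[0,0,0],[0,0,0],[0,0,-0.015],[0,0,-0.03],[0,0,-0.05],[0,0,-0.05],[0,0,-0.05]], dr=[[0,0,0],[0,0,0],[0,0,0],[0,0,0],[0,0,0],[0,0,0],[0,0,0],[0,0,0]])

```text
clock: 44.95
tcp_pos: [517.6, 137.8, 237.8]
eef_rot: [[-0.985, 0.174, -0.002], [0.174, 0.985, -0.001], [0.002, -0.001, -1.0]]
wrist_force: [0.2, 0.9, -0.4]
opening: 85.4
```

Request:
send_rows(hand=[-1,-1,-1,-1,-1,-1,-1,-1], dp=[[0,-0.04,-0.01],[-0.01,-0.05,0],[-0.01,-0.05,0],[-0.01,-0.05,0],[-0.01,-0.05,0],[-0.005,-0.03,0],[0,0,0],[0,0,0]], dr=[[0,0,0],[0,0,0],[0,0,0],[0,0,0],[0,0,0],[0,0,0],[0,0,0],[0,0,0]])

```text
clock: 45.95
tcp_pos: [517.9, -142.8, 261.9]
eef_rot: [[-0.985, 0.172, 0.021], [0.172, 0.985, 0.006], [-0.02, 0.01, -1.0]]
wrist_force: [-0.2, 0.0, -0.0]
opening: 85.6
```

```bash
python3 - <<'E'
from h import *
from ring import ring
where()
t=eyes.snapshot("top"); save(t,"t26",(150,210,310,310),5); save(t,"t26f"); ring(t,(243,225,287,267),32,"ring top")
c=eyes.snapshot("scene"); save(c,"s26f"); save(c,"s26",(340,200,420,270),8)
E
```

```text
45.95 [ 517.9 -142.8  261.9] [[-0.985, 0.172, 0.021], [0.172, 0.985, 0.006], [-0.02, 0.01, -1.0]] [-0.2  0.  -0. ] 85.6
ring top ellipse ((518.143798828125, 136.6917266845703), (56.72774887084961, 57.08281326293945), 152.56546020507812) area centroid [[518.2 136.6  32. ]]
```

View pics/t26.png

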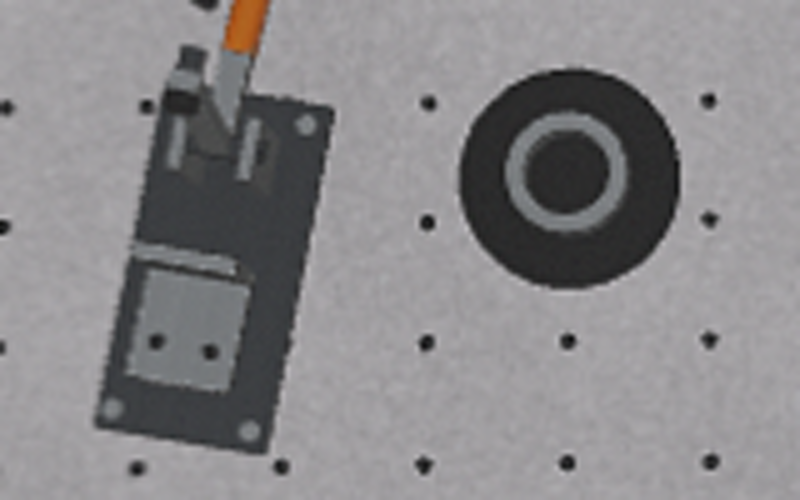

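View pics/s26f.png

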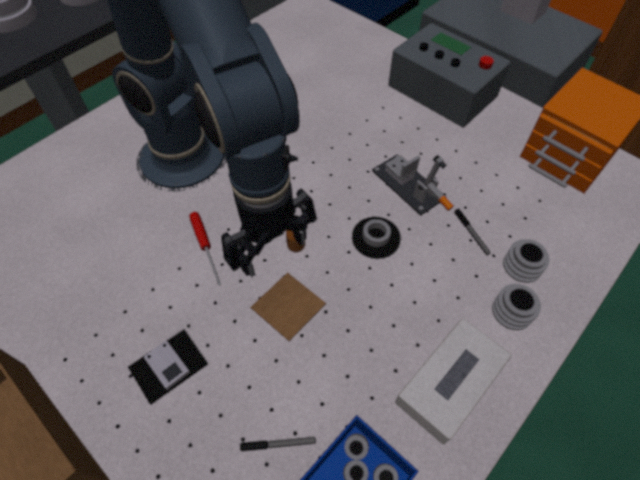

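View pics/t26f.png

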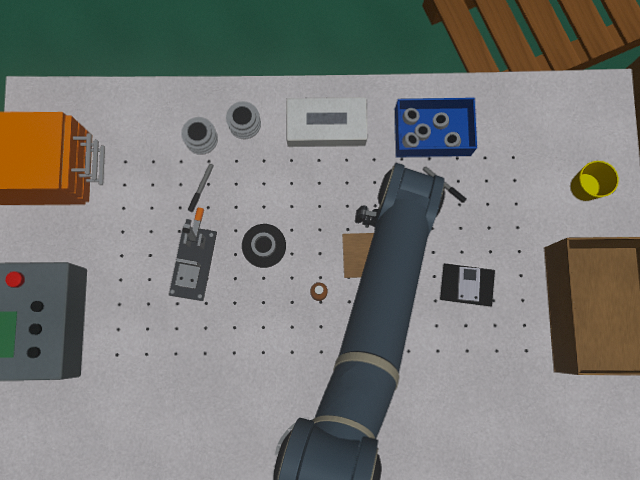

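```bash
python3 -c "
from bench import job_done; print(job_done())"
```

```text
the job is handed in; nothing more can be done
None
```

The job is handed in at about 46 s of the 144 s allowed. I flipped the clamp right up first, before moving the plate. Then I parked the ring on the card, put the plate on the oblong rest and the bracket on the seat, and moved the ring to the round rest.

**Last checks, from the top camera:**

| Part | Offset from the middle | Angle |
|---|---|---|
| Ring on the round rest | about 0.3 mm | not applicable |
| Plate on the oblong rest | about 1.2 mm | about 0.06 rad off the rest's x axis, by hand-picked corners |
| Bracket on the seat | about 1 mm each way | within about 0.004 rad of square |

- **Clamp, card and bottle:** the clamp looks fully open, with the bar upright and the handle lying over. The card is empty, the bottle stands where it was, and the arm is clear of everything.
- **Camera disagreement:** the two cameras differed by about 3–5 mm in x and up to about 3 mm in y. I measured starts and targets with the top camera, and allowed about 2 mm in y from comparing its readings with the gripper's own position at placed parts. The scene camera gave no independent check of the final centring.
- **Plate angle:** the fingers held the plate to within 0.005 rad of the rest's measured axis, so most of the 0.06 rad is probably measurement error. I did not re-measure it.

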